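# Scoop a wrist ball out of the tilted jar

## Robot

A 6-joint arm with a two-finger parallel gripper is mounted at the origin on the work surface. World frame = base frame: x ahead of the robot, y to its left, z up, the work surface at z = 0. Lengths are in m, angles in degrees, forces in N, time in s.
With the tool pointing down it reaches from about 0.375 to 0.9 m from the base axis. Payload 3.1 kg.
Tool frame: the origin (TCP) lies at the very end of the fingers, on their centre line; the grasp point (between the pads) lies bot.hold_point_z behind it (bot.hold_point_z is the distance from the TCP to the grasp point, in m); z points along the fingers, y is the line along which they close (so a half turn about z gives the same grasp; the last joint's range is limited). The gripper opens to 87 mm and grips with 3 to 60 N. Pads are 19 mm wide; open, the fingers measure 117 mm over their backs; the gripper's body (75 mm by 190 mm) begins 51 mm behind the grasp point.
Start: joints at [62.71, 30.224, 82.088, -0, 67.689, -10.227], TCP at [0.183, 0.597, 0.223] pointing down, gripper open.
Joint ranges: [-176.69, 176.69], [-43.24, 126.21], [12.49, 139.97], [-82, 262], [0, 151.66], [-163.58, 163.58]. Speed limits (degrees/s): [159.86, 159.86, 180, 180, 180, 180].

## Interface

Orientations are given as a 3x3 rotation matrix whose columns are the frame's x, y, z axes.
In Python, from rig import bot gives the robot as it stands.
- The arm moves only by the tool apply_moves, never from a script. Its argument "plan" is one flat list of numbers, 4 for each row, row after row: the shift along the world's x, y, z normalised to -1 to 1, where 1 is 0.05 m, then the turn about the world's z normalised to -1 to 1, where 1 is 10 degrees. A call has 1 to 12 rows; each row shifts and turns the commanded pose from where the row before left it; what a row does not reach is not made up. A row lasts 1/8 s, in which the tool goes at most 62.5 mm and 10.7 degrees, less where a joint would pass 70% of its speed; a pose out of reach is approached as far as the arm can. A call with a number of a shift or a turn outside -1 to 1 is refused whole. A call with a gripper value outside its range is refused whole. "grip" is the closure, from -1 (fully open) to 1 (shut), so that 0 is half open, set as the call begins (left out, the last holds). The fingers move at their own pace and stop on an object; the grip force is fixed at half the most. Time passes only in rows, so rows that do not move let the fingers close. It gives the time, the measured TCP pose, the force, the opening and the grip force at its end, in the units of the state.
- bot.read_state(): the state, without advancing time (a new reading comes with each control period).
- bot.capture(name): name is "scene" or "top"; returns (picture, depth): 384x512x3 uint8, red, green, blue; 384x512 float32, m along the optical axis (not along the pixel's ray), 0 where there is no reading.
- bot.camera_info(name): a dict with "vertical_fov" (degrees; the focal length in pixels is half the picture's height over the tangent of half this angle, whatever the lens; pixels are square), "cx", "cy" (the principal point, pixels), "k1" (the pictures are not rectified: a ray, as slopes to the right and down, at radius r is drawn at 1 + k1 r^2 times it, then the intrinsics apply), "rvec" (rotation vector, rad) and "tvec" (3), from world to camera coordinates, as OpenCV has them. Camera axes: x right, y down, z forward; pixel columns grow to the right and rows downward; lengths in m; the calibration is good to about 2 mm. A picture is of the moment at which its call begins. camera_info takes no time and is no camera call.
- bot.hand_in(): hands the job in; it is judged then, once.
Trained networks look in the newest picture that a camera, given by its name, has taken for a name from the list of things; names that differ only in an ending like _2 or _b are one class to them, and where a whole thing is asked for, a point or a joint stands for the part that bears it (a point fixed in the world has none). Each returns a list of dicts, best first, with "p" (0 to 1); they miss things now and then, are a little off and sometimes report something else, mostly with a low value. They report only what shows in the picture. A call takes as long as a camera call. They do not tell look-alikes from the thing itself.
- bot.outline_of(camera, target): "mask" (384x512 bool, what is visible of it) and "xy" ([column, row] as shares, 0 to 1, of the picture: columns of its width, rows of its height, amid what is visible of it).
- bot.pinpoint(camera, target): "xy" ([column, row] as shares, 0 to 1, of the picture: columns of its width, rows of its height: a listed point, or the origin of a listed thing).
The state is a dict: "time_s": time; "joint_positions": joint angles; "qvel": joint speeds; "tau": joint torques, N m; "position": TCP position; "tcp_rot": TCP orientation; "force": force on the tool from outside, world axes, zero at the start; "moment": the same for the moment, N m; "opening": opening from 0.0 (shut) to 1.0 (fully open); "grasp_force": force on a finger pad.
Only numpy, scipy, OpenCV 4.12 (cv2) and the standard library are available. Lean on these libraries where they do the work, as an engineer would, in place of code of your own. Each camera call takes 0.05 s, during which the arm holds its last target. There are 200 camera calls.

## Task

A wooden wrist ball is needed for the hand being assembled. With the scoop, take a ball (more than one is fine) out of the tilted jar and tip it into the white dish, then set the scoop back down, level and wholly inside its white tray. Spill no ball, keep the dish upright, and leave the other things on the bench where they stand.

Things in the scene. Friction and masses are not known exactly. Their poses are not given: they have to be found in the camera images.
- jar_mouth (a point): centre of the outer rim plane of the mouth of a fixed clear jar lying tilted on a dark steel stand, some 134 mm above the table. z is the jar's axis, out of the mouth, 27 degrees above the horizontal, roughly towards the robot; x points upward square to it, so the lowest wall is at -x. Round mouth 98 mm across inside (108 outside), neck 12 mm long, white rim bead 115 mm across
- jar_inside (a point): point inside the jar where the balls lie: 87 mm in from the mouth along the axis and 25 mm to its low side; axes as jar_mouth. Past the neck a 14 mm shoulder widens to the body, 130 mm across inside (140 outside, walls 4 mm). Inner floor of the base 137 mm in from the mouth; the last 25 mm of the body taper at 45 degrees towards the base; the balls lie against this taper, at the jar's lowest corner
- ball0_center (a point): centre of a wooden ball 30 mm in diameter, 12 g, in the jar; three alike, any will do. They lie side by side at the low end
- ball1_center (a point): centre of a wooden ball 30 mm in diameter, 12 g, in the jar; three alike, any will do. They lie side by side at the low end
- ball2_center (a point): centre of a wooden ball 30 mm in diameter, 12 g, in the jar; three alike, any will do. They lie side by side at the low end
- scoop_grip (a point): where to hold the scoop: middle of the grip of its straight dark wooden handle, 13 mm wide, 16 mm tall, which runs along x from 107 mm ahead to 53 mm behind this point, 40 mm above the surface it stands on. x points from handle to bowl, z up. The bowl's front lip is 173 mm ahead, its back wall 106 mm ahead
- scoop_bowl (a point): inside of the scoop's open-fronted steel bowl, 18 mm above its underside, 140 mm ahead of scoop_grip and 22 mm below it; same axes. Bowl 66 mm long (33 either way along x), 79 mm wide outside, 74 inside; floor 2 mm thick, flat over 32 mm, then rising at 45 degrees to side walls 36 mm high, whose upright upper part ends 24 mm short of the lip; closed back 36 mm high
- scoop: the scoop, 0.10 to 0.16 kg, 226 mm long; origin at the centre of the bowl's underside, axes as scoop_grip. A foot plate 46 mm wide under the handle's end, 48 mm behind scoop_grip, is level with the bowl's underside, so it stands level by itself
- dish_in (a point): centre of the inner floor of the white ceramic dish, 6 mm above its underside; 160 mm across the rim outside, 150 inside, 52 mm high, 0.6 kg, loose; z up
- tray: the scoop's fixed white tray, 290 mm (its x) by 160 mm (its y), floor 5 mm thick, rim 12 mm high; origin at the centre of its underside on the table. The scoop starts on it with its bowl towards the tray's +x, its grip point about 63 mm to -x of the tray's middle
- marker: bystander, leave alone: grey marker pen lying down, 135 mm long; origin at its underside
- cup: bystander, leave alone: white plastic cup, 80 mm across, 95 mm tall; origin at its underside
- carton: bystander, leave alone: cardboard carton 110 x 75 x 55 mm; origin at its underside
- rasp: bystander, leave alone: flat rasp with a wooden handle lying down, 170 mm long; origin at its underside
- ball0: the ball of ball0_center
- ball1: the ball of ball1_center
- ball2: the ball of ball2_center
Things that resemble listed ones, but are neither listed nor needed, are in the scene too. What is shaped like the part that bears dish_in but orange or red is not meant.

How it is judged:
By the outcome, as a careful person would: the job done as asked, in the order asked, and still so for the second after the job is handed in, with the robot touching nothing.
It also fails if it takes over 66 s, if anything falls off the work surface, if the arm or the gripper's body presses on something with over 40 N, if the wrist force passes 120 N, or if a joint passes its speed limit or range.

## Working session

There is one attempt and no reset: what is moved stays moved. The work goes in short steps, Python scripts to look and compute and a tool call to move; the robot and the scene stay as the last step left them, time stands still between calls to the robot, and variables do not carry over. Pictures are saved under pics/ and viewed, at most 10 in all, crops included, and the job is handed in when it is done.

Besides the shell and the picture viewer there is one more tool, called after "Request:" as name(argument=value, ...) on one line, values as JSON. apply_moves: Moves the arm, as the interface text tells. Its arguments: {"type":"object","properties":{"plan":{"type":"array","items":{"type":"number"}},"grip":{"type":"number"}},"required":["plan"]}

```bash
ls; mkdir -p pics
cat > h.py <<'E'
import numpy as np,cv2
from rig import bot
def cam(n):
    c=bot.camera_info(n); f=192/np.tan(np.radians(c['vertical_fov'])/2)
    R=cv2.Rodrigues(np.array(c['rvec'],float))[0]; t=np.array(c['tvec'],float).ravel()
    K=np.array([[f,0,c['cx']],[0,f,c['cy']],[0,0,1.]]); return K,np.array([c['k1'],0,0,0.]),R,t
def unproj(n,uv,depth):
    K,D,R,t=cam(n); uv=np.asarray(uv,float).reshape(-1,1,2)
    s=cv2.undistortPoints(uv,K,D,None,None,None).reshape(-1,2) if 0 else cv2.undistortPoints(uv,K,D).reshape(-1,2)
    P=np.c_[s,np.ones(len(s))]*np.asarray(depth,float).reshape(-1,1)
    return (P-t)@R
def atz(n,uv,z):
    K,D,R,t=cam(n); d=unproj(n,uv,1.); o=-R.T@t; d=d-o
    return o+d*((z-o[2])/d[:,2:3])
def proj(n,P):
    K,D,R,t=cam(n); return cv2.projectPoints(np.asarray(P,float).reshape(-1,1,3),cv2.Rodrigues(R)[0],t,K,D)[0].reshape(-1,2)
def cloud(n,depth):
    v,u=np.mgrid[0:384,0:512]; return unproj(n,np.c_[u.ravel(),v.ravel()],depth.ravel()).reshape(384,512,3)
E
python3 - <<'E'
from h import *
print(bot.hold_point_z); print({k:np.round(v,3) for k,v in bot.read_state().items()})
for n in('scene','top'):
    im,d=bot.capture(n); cv2.imwrite(f'pics/{n}0.png',im[...,::-1]); np.save(f'{n}0.npy',d)
    K,D,R,t=cam(n); print(n,np.round(-R.T@t,3),R[2].round(2),K[0,0],D[0])
    for g in ['jar_mouth','jar_inside','ball0_center','scoop_grip','scoop_bowl','scoop','dish_in','tray','marker','cup','carton','rasp']:
        for r in bot.pinpoint(n,g)[:3]:
            uv=np.array(r['xy'])*[512,384]; i=tuple(np.clip(uv.astype(int),0,[511,383])[::-1])
            print(g,round(r['p'],2),uv.round(0),unproj(n,uv,d[i])[0].round(3))
E
```

```text
pics
0.0187
{'time_s': np.float64(0.0), 'joint_positions': array([ 62.71 ,  30.281,  82.156,   0.   ,  67.687, -10.227]), 'qvel': array([ 0.067, -0.037,  0.07 , -0.029,  0.16 ,  0.059]), 'tau': array([-1.0000e-03, -4.4003e+01, -1.7659e+01,  6.3000e-02,  5.8000e-02,
       -0.0000e+00]), 'position': array([0.183, 0.597, 0.222]), 'tcp_rot': array([[-0.956,  0.293, -0.001],
       [ 0.293,  0.956, -0.002],
       [ 0.   , -0.002, -1.   ]]), 'force': array([-0.534, -0.244,  0.064]), 'moment': array([0.005, 0.006, 0.02 ]), 'grasp_force': np.float64(0.0), 'opening': np.float64(1.002)}
scene [ 1.008 -0.733  0.855] [-0.43  0.63 -0.64] 391.4530626411457 -0.01638401531890304
jar_mouth 0.82 [312. 149.] [0.557 0.227 0.173]
jar_inside 0.96 [326. 172.] [0.626 0.198 0.13 ]
jar_inside 0.41 [246. 258.] [ 0.554 -0.142  0.009]
scoop_grip 0.73 [272. 224.] [ 0.563 -0.017  0.044]
scoop_bowl 0.96 [314. 248.] [ 0.699 -0.003  0.008]
scoop 0.82 [317. 250.] [ 0.71  -0.005  0.006]
dish_in 0.91 [213. 217.] [ 0.362 -0.056  0.003]
dish_in 0.76 [119. 278.] [ 0.308 -0.39   0.007]
dish_in 0.71 [225. 294.] [ 0.581 -0.
[... 369 characters left out ...]
uth 0.46 [266. 146.] [ 0.707 -0.01   0.006]
jar_inside 0.74 [192. 171.] [0.572 0.239 0.179]
scoop_grip 0.64 [268. 180.] [ 0.575 -0.018  0.   ]
scoop_grip 0.51 [267. 143.] [ 0.717 -0.016  0.006]
scoop_bowl 0.77 [265. 143.] [ 0.715 -0.009  0.009]
scoop_bowl 0.63 [223. 181.] [ 0.57   0.152 -0.002]
scoop_bowl 0.61 [187. 185.] [0.547 0.282 0.053]
scoop 0.71 [262. 146.] [0.706 0.004 0.006]
dish_in 0.9 [334. 178.] [ 0.579 -0.268  0.005]
dish_in 0.68 [279. 235.] [ 0.367 -0.058 -0.001]
dish_in 0.67 [225. 232.] [0.377 0.142 0.011]
tray 0.56 [260. 162.] [0.642 0.01  0.001]
marker 0.53 [223. 180.] [0.572 0.151 0.005]
cup 0.87 [135. 202.] [0.479 0.458 0.097]
carton 0.88 [391. 198.] [ 0.495 -0.465  0.054]
```

Run:
```python
import cv2
for n in('scene','top'):
    cv2.imwrite(f'pics/{n}0b.png',cv2.resize(cv2.imread(f'pics/{n}0.png'),(800,600),interpolation=cv2.INTER_CUBIC))
```

```text
(no output)
```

View pics/scene0b.png

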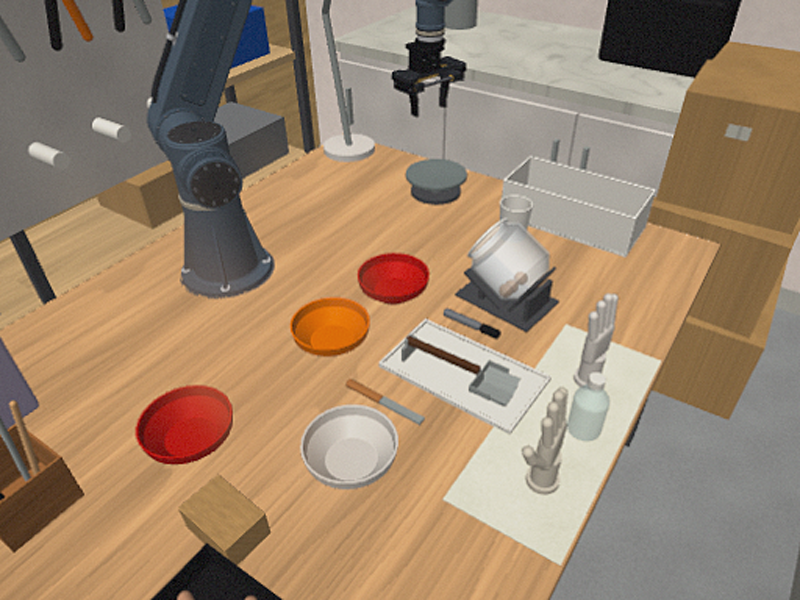

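View pics/top0b.png

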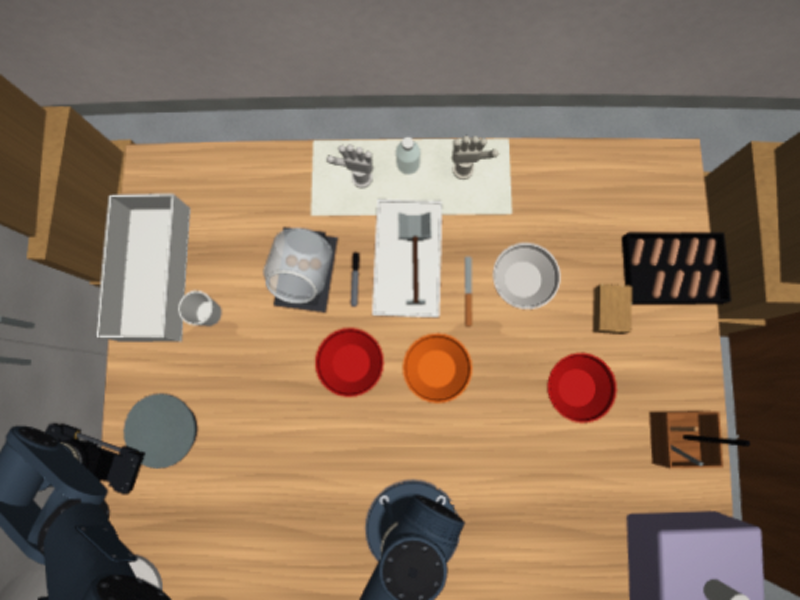

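Run:
```python
from h import *
a=cv2.imread('pics/top0.png')[130:210,155:235]; b=cv2.imread('pics/scene0.png')[130:220,280:370]
cv2.imwrite('pics/jar0.png',np.hstack([cv2.resize(a,(400,400),interpolation=cv2.INTER_CUBIC),cv2.resize(b,(400,400),interpolation=cv2.INTER_CUBIC)]))
d=np.load('top0.npy');C=cloud('top',d)
print('jar z');print((C[140:206:4,164:224:4,2]*1000).astype(int))
print(np.round(C[140:206:8,164:224:12,:2],3).tolist()[0])
# dish rim, scoop handle
def box(x0,x1,y0,y1,z0,z1,C=C):
    P=C.reshape(-1,3); return P[(P[:,0]>x0)&(P[:,0]<x1)&(P[:,1]>y0)&(P[:,1]<y1)&(P[:,2]>z0)&(P[:,2]<z1)]
r=box(.47,.69,-.38,-.17,.042,.06); print('dish rim',len(r),r.min(0),r.max(0))
(cx,cy),rad=cv2.minEnclosingCircle(r[:,:2].astype(np.float32));print(cx,cy,rad)
for n in('top','scene'):
    CC=cloud(n,np.load(f'{n}0.npy')); h=box(.46,.68,-.08,.07,.036,.075,CC); print(n,'handle',len(h),h.min(0),h.max(0))
    print(cv2.fitLine(h[:,:2].astype(np.float32),cv2.DIST_HUBER,0,.01,.01).ravel())
    h=box(.45,.85,-.11,.11,.009,.075,CC);print('tray+scoop',h.min(0),h.max(0))
    t=box(.45,.85,-.12,.12,.001,.018,CC);print(cv2.minAreaRect(t[:,:2].astype(np.float32)))
```

```text
jar z
[[   2    5   -1    0    0    3   -2   -2    0    1   -4    4   -3   -1
     0]
 [  -2    2    0    2    5   -1    0   -2   -2    1   -2    2    0   -4
     1]
 [   1   -3    4    0  131  144  146  146  148  134   95    3    0   -2
     2]
 [  -3   -2   -3  118  140  156  155  153  143  142  129   84    2   -3
    -1]
 [  -1   -1    0  143  162  160  163  164  158  144  136  120    4    0
  1406]
 [   0    0    1  153  168  168  176  171  161  156  138  120   91    0
     3]
 [  -5    3  148  173  176  183  179  176  169  160  147  122   83    0
    -3]
 [   0   -1  164  177  181  180  180  180  172  164  151  120    9    0
     2]
 [   1    3  158  164  174  179  173  172  166  168  149  122    9    1
     0]
 [  -2    0  166   76   55   47  182  173  168  156  147  120    5    1
    -1]
 [  -2   -6  136   73   63   53   44   40  163  148  137  101   -3    2
     3]
 [   3    0  126   79   68   59   55   51   51  142  118    5    0    1
    -2]
 [   0    3    3  105   89   68   57   57   60  121   56    7    0    6
     2]
 [   0   -2   -6    3   66   85   85   87  106   54   
[... 459 characters left out ...]
692055106163025 0.08097444474697113
top handle 170 [ 0.51324887 -0.04475053  0.03622796] [0.67888412 0.03009394 0.05990928]
[ 0.9999865  -0.00518683  0.5930388  -0.006732  ]
tray+scoop [ 0.45070851 -0.10983792  0.00900069] [0.84981107 0.10969593 0.07499169]
((0.650262713432312, -0.00016075372695922852), (0.3990868628025055, 0.2388499677181244), 0.1802791804075241)
scene handle 359 [ 0.51670964 -0.04982001  0.03616864] [0.67973492 0.02758434 0.05646711]
[ 0.99981284  0.01934594  0.6030551  -0.01423478]
tray+scoop [ 0.4886521  -0.07843906  0.00900002] [0.84997833 0.10998211 0.07474747]
((0.6494324803352356, -6.80685043334961e-05), (0.3981933891773224, 0.23977847397327423), 0.06642545014619827)
```

View pics/jar0.png

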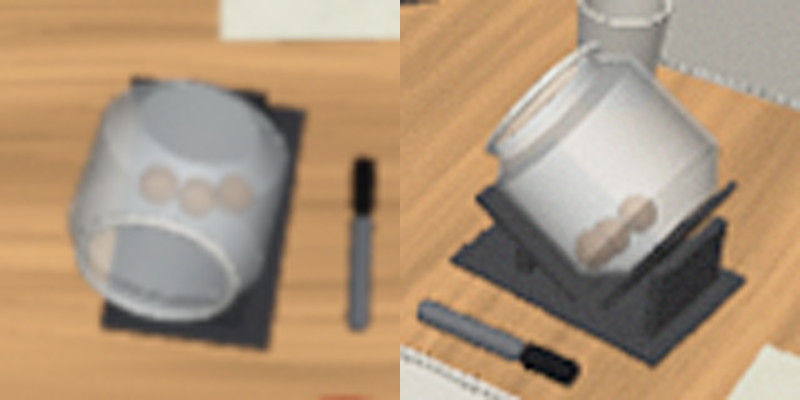

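```bash
cat > fit.py <<'E'
from h import *
from scipy.optimize import least_squares
C={n:cloud(n,np.load(f'{n}0.npy')).reshape(-1,3) for n in('top','scene')}
poly=np.array([(0,54),(0,57.5),(5,57.5),(5,54),(12,54),(26,70),(112,70),(137,45),(141,0)])/1000
A,B=poly[:-1],poly[1:]
def dist(q):
    t=np.clip(((q[:,None]-A)*(B-A)).sum(-1)/((B-A)**2).sum(-1),0,1)
    return np.linalg.norm(q[:,None]-A-t[...,None]*(B-A),axis=-1).min(1)
c,s=np.cos(np.radians(27)),np.sin(np.radians(27))
def res(p,P):
    o=np.array([p[0],p[1],p[2]]); ax=np.array([c*np.cos(p[3]),c*np.sin(p[3]),-s])
    q=P-o; d=q@ax; rho=np.linalg.norm(q-d[:,None]*ax,axis=1); return dist(np.c_[d,rho])
for k in(['top'],['scene'],['top','scene']):
    P=np.vstack([C[n] for n in k]); P=P[(np.abs(P[:,0]-.6)<.12)&(np.abs(P[:,1]-.26)<.11)&(P[:,2]>.085)&(P[:,2]<.2)]
    for it in range(2):
        r=least_squares(res,[.53,.27,.134,-.1] if it==0 else r.x,args=(P,),loss='soft_l1',f_scale=.004,x_scale=[.01,.01,.01,.05])
        P=P[res(r.x,P)<.02]
    print(k,len(P),r.x.round(4),np.degrees(r.x[3]).round(1),np.sqrt(np.mean(r.fun**2)))
for n in('top','scene'):
    im=cv2.imread(f'pics/{n}0.png').astype(int); m=((im.sum(2)<210)&(im[...,2]>im[...,0]+12)).ravel()
    v,u=np.mgrid[0:384,0:512]; W=atz(n,np.c_[u.ravel(),v.ravel()],.053)
    m&=(np.abs(W[:,1]+.005)<.04)&(W[:,0]>.52)&(W[:,0]<.66); w=W[m]
    f=cv2.fitLine(w[:,:2].astype(np.float32),cv2.DIST_HUBER,0,.001,.01).ravel(); print(n,'handle',m.sum(),np.degrees(np.arctan2(f[1],f[0])),f[2:],w[:,0].min(),w[:,0].max())
    im2=im;
E
python3 fit.py
python3 - <<'E'
from h import *
# triangulate grip/bowl from pinpoints at known heights
for n,g,uv,z in [('scene','grip',(272,224),.045),('top','grip',(268,180),.045),('scene','bowl',(314,248),.023),('scene','scoop',(317,250),.005),('top','bowl',(265,143),.023),('scene','mouth',(312,149),.134),('top','mouth',(185,185),.134),('scene','tray',(296,241),0),('top','tray',(260,162),0),('top','dish',(334,178),.006),('scene','dish',(225,294),.006)]:
    print(n,g,atz(n,uv,z)[0].round(4))
# tray corners: white mask
for n in('top','scene'):
    im=cv2.imread(f'pics/{n}0.png'); m=(im.min(2)>150).astype(np.uint8)
    nn,l,st,ce=cv2.connectedComponentsWithStats(m)
    p=proj(n,[.64,-.05,.005])[0].astype(int); k=l[p[1],p[0]]; ys,xs=np.where(l==k)
    W=atz(n,np.c_[xs,ys],.009); print(n,cv2.minAreaRect(W[:,:2].astype(np.float32)))
E
```

```text
['top'] 1390 [ 0.5344  0.2668  0.1336 -0.1317] -7.5 0.002536198370962145
['scene'] 1705 [ 0.5395  0.2669  0.1331 -0.1534] -8.8 0.002482515268013464
['top', 'scene'] 3095 [ 0.5371  0.2665  0.1335 -0.1402] -8.0 0.0027850763863132206
top handle 74 -1.7332081 [ 0.58139884 -0.00857224] 0.5226211098647146 0.6575521049076666
scene handle 206 0.31332582 [ 0.5927571  -0.01623064] 0.5206035152750542 0.6593106832001969
scene grip [ 0.5627 -0.0166  0.045 ]
top grip [ 0.5648 -0.0177  0.045 ]
scene bowl [ 0.7045 -0.0151  0.023 ]
scene scoop [ 0.7089 -0.0017  0.005 ]
top bowl [ 0.7125 -0.0076  0.023 ]
scene mouth [0.5296 0.2846 0.134 ]
top mouth [0.5317 0.27   0.134 ]
scene tray [ 6.376e-01  5.000e-04 -0.000e+00]
top tray [0.6439 0.0118 0.    ]
top dish [ 0.5788 -0.2679  0.006 ]
scene dish [ 0.5798 -0.272   0.006 ]
top ((0.718086838722229, 0.0015656203031539917), (0.498124361038208, 0.4597577452659607), 89.75879669189453)
scene ((0.7146425247192383, -0.005879506468772888), (0.4589433968067169, 0.4985456168651581), 0.05097024887800217)
```

Request:
apply_moves(plan=[0.6, -0.9, 0.1, 0.15, 0.6, -0.9, 0.1, 0.15, 0.6, -0.9, 0.1, 0.15, 0.6, -0.9, 0, 0.15, 0.6, -0.9, 0, 0.15, 0.6, -0.9, 0, 0.15, 0.6, -0.9, 0, 0.15, 0.6, -0.9, 0, 0.15, 0.6, -0.9, 0, 0.15, 0.6, -0.9, 0, 0.15, 0.6, -0.9, 0, 0.1, 0.6, -0.9, 0, 0.1], grip=-0.4)

```text
time_s: 2.8
position: [0.5443, 0.0558, 0.2378]
tcp_rot: [[-1.0, 0.001, 0.001], [0.001, 1.0, 0.0], [-0.001, 0.0, -1.0]]
force: [0.5, 0.8, 0.4]
opening: 0.703
grasp_force: 0.0
```

Request:
apply_moves(plan=[0.13, -0.46, -0.9, 0, 0.13, -0.46, -0.9, 0, 0.13, -0.46, -0.7, 0, 0, 0, 0, 0])

```text
time_s: 3.3
position: [0.5615, -0.0126, 0.1101]
tcp_rot: [[-1.0, 0.004, -0.005], [0.004, 1.0, 0.001], [0.005, 0.001, -1.0]]
force: [-0.1, 0.5, -0.4]
opening: 0.698
grasp_force: 0.0
```

Run:
```python
from h import *
print(bot.read_state()['position'])
im,d=bot.capture('scene'); top,_=bot.capture('top')
a=im[180:280,240:370]; b=top[110:210,225:325]
cv2.imwrite('pics/g1.png',np.hstack([cv2.resize(a,(455,350),interpolation=cv2.INTER_CUBIC),cv2.resize(b,(345,350),interpolation=cv2.INTER_CUBIC)])[...,::-1])
# predicted: foot end & lip for grip (.564,-.0155,.045)
for g in([.564,-.0155,.045],):
  for o in([-.053,0,.008],[.107,0,.008],[.173,.0,-.038],[.173,.016,-.038],[.173,-.016,-.038],[.106,.039,-.004],[.106,-.039,-.004]): 
    p=proj('scene',np.add(g,o))[0]; q=proj('top',np.add(g,o))[0]; print(o,((p-[240,180])*3.5).round(),((q-[225,110])*3.45+[455,0]).round())
```

```text
[ 0.56148282 -0.01259258  0.11009737]
[-0.053, 0, 0.008] [ 62. 124.] [602. 290.]
[0.107, 0, 0.008] [225. 197.] [601. 143.]
[0.173, 0.0, -0.038] [293. 268.] [600.  97.]
[0.173, 0.016, -0.038] [301. 256.] [586.  97.]
[0.173, -0.016, -0.038] [284. 280.] [614.  97.]
[0.106, 0.039, -0.004] [246. 178.] [565. 147.]
[0.106, -0.039, -0.004] [200. 236.] [637. 147.]
```

View pics/g1.png

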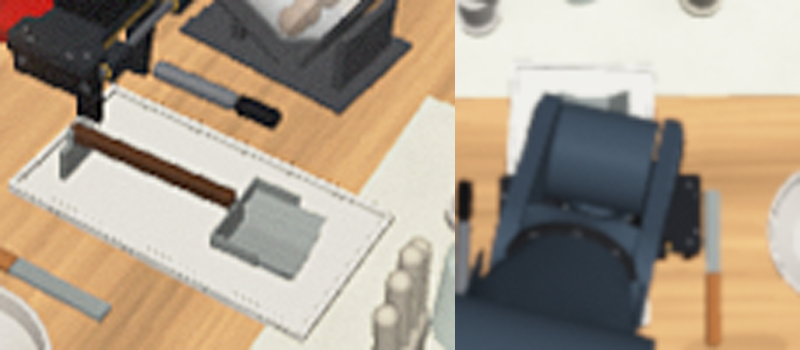

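Request:
apply_moves(plan=[0.23, 0, -0.6, 0.05, 0, 0, -0.6, 0, 0, 0, -0.47, 0, 0, 0, 0, 0])

```text
time_s: 3.9
position: [0.5741, -0.0103, 0.0295]
tcp_rot: [[-1.0, -0.009, -0.001], [-0.009, 1.0, 0.0], [0.001, 0.0, -1.0]]
force: [-0.1, -0.8, -0.2]
opening: 0.704
grasp_force: 0.0
```

Request:
apply_moves(plan=[0, 0, 0, 0, 0, 0, 0, 0, 0, 0, 0, 0, 0, 0, 0, 0], grip=1)

```text
time_s: 4.4
position: [0.5746, -0.0116, 0.0296]
tcp_rot: [[-1.0, -0.008, 0.001], [-0.008, 1.0, -0.0], [-0.001, -0.0, -1.0]]
force: [-0.1, -0.7, 0.1]
opening: 0.332
grasp_force: 0.0
```

Run:
```python
from rig import bot
import numpy as np
print({k:np.round(v,3) for k,v in bot.read_state().items() if k in('time_s','position','force','moment','grasp_force','opening')})
```

```text
{'time_s': np.float64(4.4), 'position': array([ 0.575, -0.012,  0.03 ]), 'force': array([-0.054, -0.653,  0.113]), 'moment': array([-0.027,  0.019,  0.021]), 'grasp_force': np.float64(0.0), 'opening': np.float64(0.332)}
```

Request:
apply_moves(plan=[0, 0, -0.06, 0, 0, 0, 0, 0, 0, 0, 0, 0, 0, 0, 0, 0])

```text
time_s: 4.9
position: [0.5741, -0.0115, 0.0258]
tcp_rot: [[-1.0, -0.008, -0.001], [-0.008, 1.0, 0.0], [0.001, 0.0, -1.0]]
force: [-0.5, -0.1, -0.9]
opening: 0.143
grasp_force: 30.0
```

Request:
apply_moves(plan=[0, 0, 0, 0, 0, 0, 0.3, 0, 0, 0, 0.3, 0, 0, 0, 0.4, 0, 0, 0, 0, 0])

```text
time_s: 5.52
position: [0.5761, -0.0118, 0.0786]
tcp_rot: [[-1.0, -0.008, 0.005], [-0.008, 1.0, -0.001], [-0.005, -0.001, -1.0]]
force: [-0.1, -0.1, -1.3]
opening: 0.148
grasp_force: 30.0
```

Run:
```python
from h import *
print({k:np.round(v,3) for k,v in bot.read_state().items() if k in('time_s','position','force','moment','grasp_force','opening')})
im,d=bot.capture('scene')
cv2.imwrite('pics/g2.png',cv2.resize(im[150:270,240:400],(640,480),interpolation=cv2.INTER_CUBIC)[...,::-1])
```

```text
{'time_s': np.float64(5.525), 'position': array([ 0.576, -0.012,  0.079]), 'force': array([-0.058, -0.085, -1.319]), 'moment': array([ 0.116,  0.007, -0.039]), 'grasp_force': np.float64(29.962), 'opening': np.float64(0.148)}
```

View pics/g2.png

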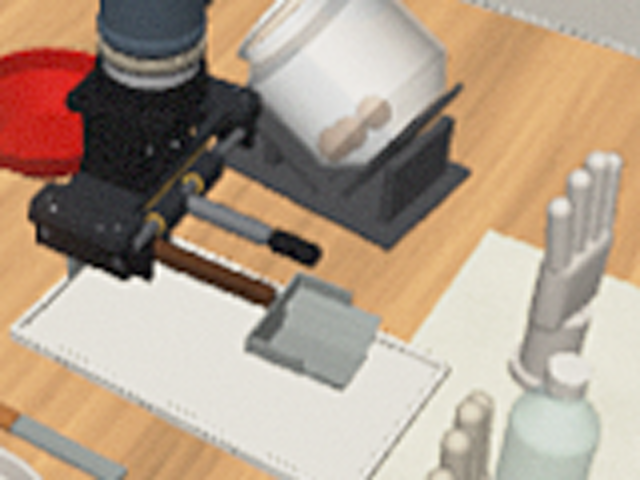

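Request:
apply_moves(plan=[0, 0, 0.85, 0, 0, 0, 0.85, 0, 0, 0, 0.85, 0, 0, 0, 0.85, 0, -0.7, 0.8, 0, -0.1, -0.7, 0.8, 0, -0.1, -0.7, 0.8, 0, -0.1, -0.7, 0.8, 0, -0.1, -0.7, 0.8, 0, -0.1, -0.7, 0.8, 0, -0.1, -0.7, 0.8, 0, -0.1, -0.4, 0.5, 0, -0.1])

```text
time_s: 7.08
position: [0.3067, 0.2944, 0.2456]
tcp_rot: [[-0.991, 0.13, -0.002], [0.13, 0.991, -0.001], [0.002, -0.001, -1.0]]
force: [0.2, -0.1, -1.6]
opening: 0.141
grasp_force: 30.0
```

```bash
cat >> h.py <<'E'
M=np.array([.537,.2665,.1335]); YAW=np.radians(-8); U=np.array([np.cos(YAW),np.sin(YAW),0]); N=np.array([-U[1],U[0],0])
def hv(p): # world tcp -> grip (h,lateral,v) mm in the jar frame
    q=np.array(p)+[0,0,.0187]-M; return np.round(1000*np.array([q@U,q@N,q[2]]),1)
def handle(n='scene',name=None):
    "brown handle pixels -> line in vertical plane through the grip along tool yaw; pitch deg (lip down negative), offset"
    im,d=bot.capture(n); s=bot.read_state(); R=np.array(s['tcp_rot']); g=np.array(s['position'])-.0187*R[:,2]
    yv=R[:,1]; nrm=np.array([yv[0],yv[1],0]); nrm/=np.linalg.norm(nrm); u=np.array([nrm[1],-nrm[0],0]); u*=np.sign(u[0])
    K,D,Rc,t=cam(n); o=-Rc.T@t; a=im.astype(int)
    m=(a.sum(2)<260)&(a[...,0]>a[...,2]+18)
    v,uu=np.where(m); dd=unproj(n,np.c_[uu,v],1.)-o
    lam=((g-.0065*nrm-o)@nrm)/(dd@nrm); P=o+dd*lam[:,None]-g
    q=np.c_[P@u,P[:,2]]; k=(q[:,0]>.02)&(q[:,0]<.112)&(np.abs(q[:,1])<.08); q=q[k]
    f=cv2.fitLine(q.astype(np.float32),cv2.DIST_HUBER,0,.001,.01).ravel(); f*=1
    sl=f[1]/f[0]
    print('tcp',s['position'].round(4),'hv',hv(s['position']),'F',s['force'].round(1),'t',s['time_s'],'yaw',np.degrees(np.arctan2(u[1],u[0])).round(1))
    print('handle n',k.sum(),'pitch',np.degrees(np.arctan(sl)).round(1),'at0',((f[3]-sl*f[2])*1000).round(1),'x range',(q[:,0].min()*1000).round(),(q[:,0].max()*1000).round())
    if name: cv2.imwrite(name,im[...,::-1])
    return im,d
E
python3 - <<'E'
from h import *
im,d=handle(name='pics/t1.png')
C=cloud('scene',d); s=bot.read_state(); g=np.array(s['position'])+[0,0,.0187]; R=np.array(s['tcp_rot']); u=-R[:,0]
P=C.reshape(-1,3)-g; x=P@u; y=P@R[:,1]
k=(x>.09)&(x<.2)&(np.abs(y)<.06)&(np.abs(P[:,2])<.06); q=np.c_[x,y,P[:,2]][k]*1000
print(len(q),np.percentile(q,[1,5,50,95,99],axis=0).round())
f=np.abs(q[:,1])<14; z=q[f&(q[:,0]>115)]; A=np.c_[z[:,0],np.ones(len(z))]; c=np.linalg.lstsq(A,z[:,2],rcond=None)[0]; print('floor slope',c, len(z))
E
```

```text
tcp [0.3048 0.2962 0.2456] hv [-234.1   -2.9  130.8] F [-0.6  0.5 -1.3] t 7.125 yaw -7.5
handle n 108 pitch -0.5 at0 6.7 x range 20.0 106.0
454 [[ 93. -44. -39.]
 [103. -42. -38.]
 [128.  13. -21.]
 [168.  36.  -1.]
 [171.  38.   9.]]
floor slope [-8.09313703e-03 -3.56994821e+01] 61
```

Request:
apply_moves(plan=[0, 0.06, -0.8, -0.05, 0, 0, -0.8, 0, 0, 0, -0.6, 0, 0, 0, -0.3, 0, 0, 0, 0, 0])

```text
time_s: 7.75
position: [0.3084, 0.2958, 0.1198]
tcp_rot: [[-0.99, 0.14, -0.003], [0.14, 0.99, -0.002], [0.003, -0.002, -1.0]]
force: [0.1, 0.9, -2.1]
opening: 0.145
grasp_force: 30.0
```

Run:
```python
from h import *
handle()
```

```text
tcp [0.3091 0.2961 0.1206] hv [-229.8   -2.4    5.8] F [-0.6  0.5 -0.7] t 7.8 yaw -8.1
handle n 104 pitch 2.2 at0 4.8 x range 23.0 110.0
```

Request:
apply_moves(plan=[0.4, -0.03, 0, 0, 0.5, -0.07, 0, 0, 0.5, -0.07, 0, 0, 0.5, -0.07, 0, 0, 0.38, -0.05, 0, 0, 0, 0, 0, 0])

```text
time_s: 8.55
position: [0.426, 0.282, 0.1217]
tcp_rot: [[-0.99, 0.142, 0.003], [0.142, 0.99, 0.001], [-0.003, 0.002, -1.0]]
force: [-1.3, 0.3, -1.1]
opening: 0.146
grasp_force: 30.0
```

Run:
```python
from h import *
handle()
```

```text
tcp [0.4239 0.2818 0.1213] hv [-114.1   -0.6    6.5] F [-0.7 -0.6 -2.5] t 8.6 yaw -8.1
handle n 119 pitch 1.7 at0 6.0 x range 20.0 108.0
```

Request:
apply_moves(plan=[0, 0, 0.3, 0, 0, 0, 0.2, 0, 0, 0, 0.2, 0, 0.01, 0, 0.2, 0, 0.03, 0, 0.2, 0, 0.05, -0.01, 0.2, 0, 0, 0, 0, 0])

```text
time_s: 9.48
position: [0.4281, 0.2816, 0.1868]
tcp_rot: [[-0.99, 0.141, 0.001], [0.141, 0.99, 0.001], [-0.001, 0.001, -1.0]]
force: [-0.3, 0.6, -2.9]
opening: 0.142
grasp_force: 30.0
```

Run:
```python
from h import *
handle()
```

```text
tcp [0.4279 0.2816 0.1864] hv [-110.2   -0.3   71.6] F [ 0.7  0.6 -1.5] t 9.525 yaw -8.1
handle n 129 pitch -23.0 at0 14.4 x range 21.0 101.0
```

Request:
apply_moves(plan=[0.08, -0.01, 0.18, 0, 0.1, -0.01, 0.18, 0, 0.1, -0.01, 0.18, 0, 0, 0, 0, 0])

```text
time_s: 10.02
position: [0.4425, 0.28, 0.2139]
tcp_rot: [[-0.99, 0.141, 0.001], [0.141, 0.99, 0.0], [-0.001, 0.001, -1.0]]
force: [-1.4, 0.7, -1.4]
opening: 0.144
grasp_force: 30.0
```

Run:
```python
from h import *
im,d=handle()
cv2.imwrite('pics/j3.png',cv2.resize(im[120:220,250:380],(650,500),interpolation=cv2.INTER_CUBIC)[...,::-1])
```

```text
tcp [0.4423 0.28   0.2136] hv [-95.6   0.2  98.8] F [-1.9  1.4 -0.4] t 10.075 yaw -8.1
handle n 130 pitch -39.8 at0 21.5 x range 21.0 93.0
```

View pics/j3.png

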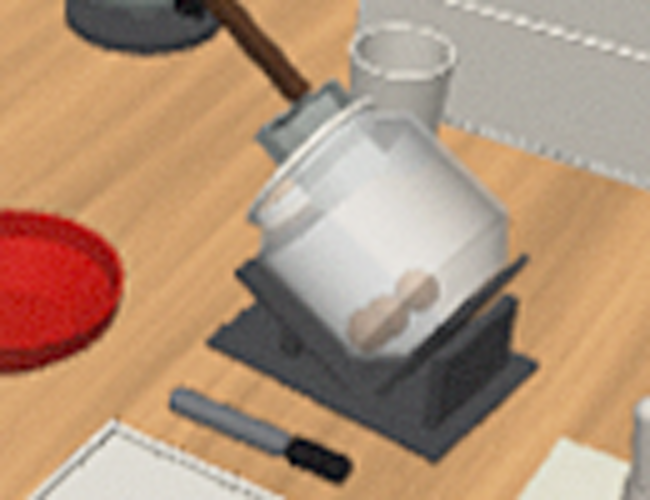

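Request:
apply_moves(plan=[0.12, -0.02, -0.24, 0, 0.12, -0.02, -0.25, 0, 0.12, -0.02, -0.25, 0, 0.12, -0.01, -0.25, 0, 0, 0, 0, 0])

```text
time_s: 10.7
position: [0.4657, 0.276, 0.162]
tcp_rot: [[-0.99, 0.141, -0.002], [0.141, 0.99, -0.001], [0.002, -0.001, -1.0]]
force: [-0.7, -0.8, -1.4]
opening: 0.147
grasp_force: 30.0
```

Run:
```python
from h import *
im,d=handle()
```

```text
tcp [0.4657 0.2762 0.1627] hv [-71.9  -0.3  47.9] F [-0.4 -0.1 -1. ] t 10.75 yaw -8.1
handle n 91 pitch -80.7 at0 243.3 x range 21.0 69.0
```

Request:
apply_moves(plan=[0.03, 0, -0.12, 0, 0.03, 0, -0.12, 0, 0.03, 0, -0.12, 0, 0, 0, 0, 0])

```text
time_s: 11.25
position: [0.4701, 0.2764, 0.145]
tcp_rot: [[-0.99, 0.14, -0.001], [0.14, 0.99, -0.0], [0.001, -0.0, -1.0]]
force: [0.9, 0.6, -1.5]
opening: 0.144
grasp_force: 30.0
```

Run:
```python
from h import *
im,d=handle()
cv2.imwrite('pics/j4.png',cv2.resize(im[120:220,250:380],(650,500),interpolation=cv2.INTER_CUBIC)[...,::-1])
s=bot.read_state(); print(s['force'],s['moment'])
```

```text
tcp [0.4702 0.2764 0.1453] hv [-67.5   0.5  30.5] F [ 0.5 -0.1 -1.3] t 11.3 yaw -8.1
handle n 73 pitch -80.8 at0 208.1 x range 21.0 57.0
[ 0.52704788 -0.06741331 -1.28529362] [ 0.00983381  0.0417971  -0.03602036]
```

View pics/j4.png

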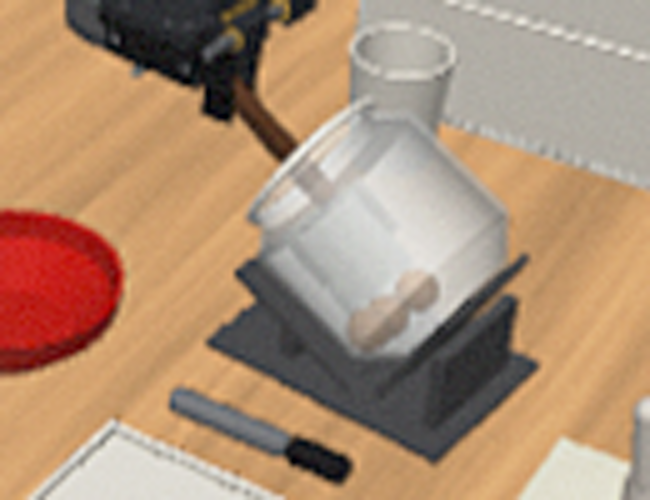

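Request:
apply_moves(plan=[0.06, -0.01, -0.08, 0, 0.08, -0.01, -0.06, 0, 0.1, -0.01, -0.06, 0, 0, 0, 0, 0])

```text
time_s: 11.8
position: [0.4814, 0.2752, 0.1358]
tcp_rot: [[-0.99, 0.14, -0.002], [0.14, 0.99, 0.0], [0.002, -0.0, -1.0]]
force: [-4.7, 1.5, 3.5]
opening: 0.146
grasp_force: 30.0
```

Run:
```python
from h import *
im,d=handle()
s=bot.read_state(); print(s['moment'])
g=np.array(s['position'])+[0,0,.0187]
# predicted geometry for pitches, in crop coords
big=cv2.resize(im[120:220,250:380],(780,600),interpolation=cv2.INTER_CUBIC)[...,::-1].copy()
for th,col in((28,(0,255,255)),(34,(0,0,255)),(40,(255,0,0))):
    t=np.radians(th); a=U*np.cos(t)-[0,0,np.sin(t)]; b=U*np.sin(t)+np.array([0,0,np.cos(t)])
    pts=[g+.173*a-.040*b+w*N for w in(-.016,.016)]+[g+.173*a-.017*b+.039*N]+[g+.106*a-.004*b+w*N for w in(.039,-.039)]+[g+.173*a-.017*b-.039*N]+[g+.173*a-.040*b-.016*N]
    p=((proj('scene',pts)-[250,120])*6).astype(int); cv2.polylines(big,[p],False,col,1)
cv2.imwrite('pics/j5.png',big)
```

```text
tcp [0.4814 0.2752 0.1358] hv [-56.3   0.9  21. ] F [-4.5  1.2  4.2] t 11.85 yaw -8.1
handle n 54 pitch -88.0 at0 933.5 x range 20.0 53.0
[0.18051369 0.56355765 0.02978477]
```

View pics/j5.png

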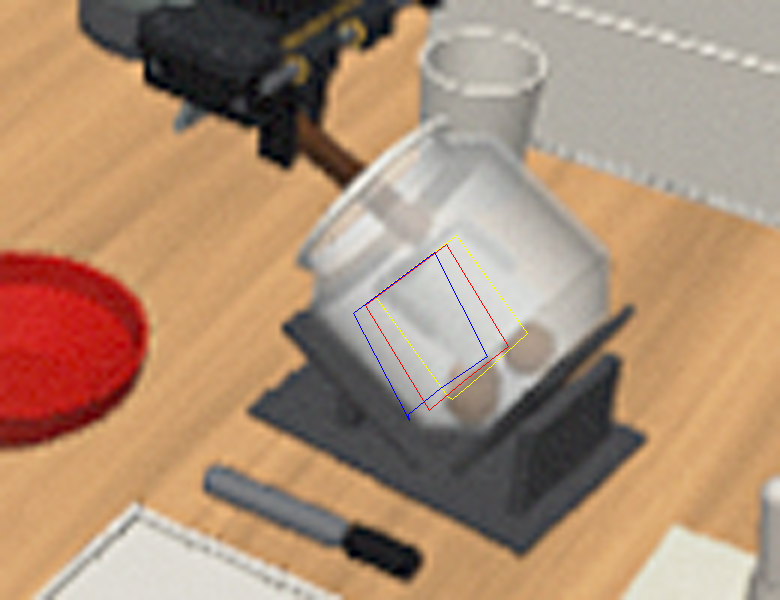

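Request:
apply_moves(plan=[0.13, -0.02, 0.03, 0, 0.13, -0.02, 0.04, 0, 0, 0, 0, 0])

```text
time_s: 12.22
position: [0.4973, 0.2729, 0.1393]
tcp_rot: [[-0.99, 0.141, 0.003], [0.141, 0.99, 0.0], [-0.003, 0.001, -1.0]]
force: [1.2, 0.2, -1.3]
opening: 0.143
grasp_force: 30.0
```

```bash
cat >> h.py <<'E'
def ballpix(im):
    a=cv2.GaussianBlur(im,(3,3),0).astype(int)[140:215,290:365]; m=((a[...,0]-a[...,2])>18).astype(np.uint8); n,l,st,ce=cv2.connectedComponentsWithStats(m)
    print('balls px',[(st[i,4],(ce[i]+[290,140]).round().tolist(),st[i,2:4].tolist()) for i in range(1,n) if st[i,4]>12])
def over(im,name,th,extra=()):
    s=bot.read_state(); g=np.array(s['position'])+[0,0,.0187]
    big=cv2.resize(im[120:220,250:380],(780,600),interpolation=cv2.INTER_CUBIC)[...,::-1].copy()
    t=np.radians(th); a=U*np.cos(t)-[0,0,np.sin(t)]; b=U*np.sin(t)+np.array([0,0,np.cos(t)])
    pts=[g+.173*a-.040*b+w*N for w in(-.016,.016)]+[g+.173*a-.017*b+.039*N]+[g+.106*a-.004*b+w*N for w in(.039,-.039)]+[g+.173*a-.017*b-.039*N]+[g+.173*a-.040*b-.016*N]
    cv2.polylines(big,[((proj('scene',pts)-[250,120])*6).astype(int)],False,(0,0,255),1); cv2.imwrite(name,big)
E
python3 - <<'E'
from h import *
im,d=handle(); print(bot.read_state()['moment']); ballpix(im)
E
```

```text
tcp [0.4965 0.2728 0.139 ] hv [-41.    0.6  24.2] F [ 0.5  0.4 -2. ] t 12.275 yaw -8.1
handle n 42 pitch 84.4 at0 -258.6 x range 20.0 57.0
[ 0.02915509 -0.02655504 -0.02120697]
balls px [(np.int32(2298), [329.0, 178.0], [75, 75]), (np.int32(66), [327.0, 184.0], [7, 11]), (np.int32(133), [298.0, 211.0], [24, 11])]
```

Request:
apply_moves(plan=[0.1, -0.02, -0.02, 0, 0.1, -0.02, -0.02, 0, 0, 0, 0, 0])

```text
time_s: 12.65
position: [0.506, 0.2708, 0.1368]
tcp_rot: [[-0.99, 0.141, 0.0], [0.141, 0.99, 0.0], [-0.0, 0.0, -1.0]]
force: [-0.4, 0.3, -1.4]
opening: 0.148
grasp_force: 30.0
```

Run:
```python
from h import *
im,d=handle(); print(bot.read_state()['moment']); over(im,'pics/j6.png',32)
```

```text
tcp [0.5056 0.2708 0.1369] hv [-31.7  -0.1  22.1] F [ 0.8 -0.6 -1.3] t 12.7 yaw -8.1
handle n 28 pitch 82.1 at0 -169.4 x range 20.0 53.0
[ 0.03254859 -0.02647192  0.00496304]
```

View pics/j6.png

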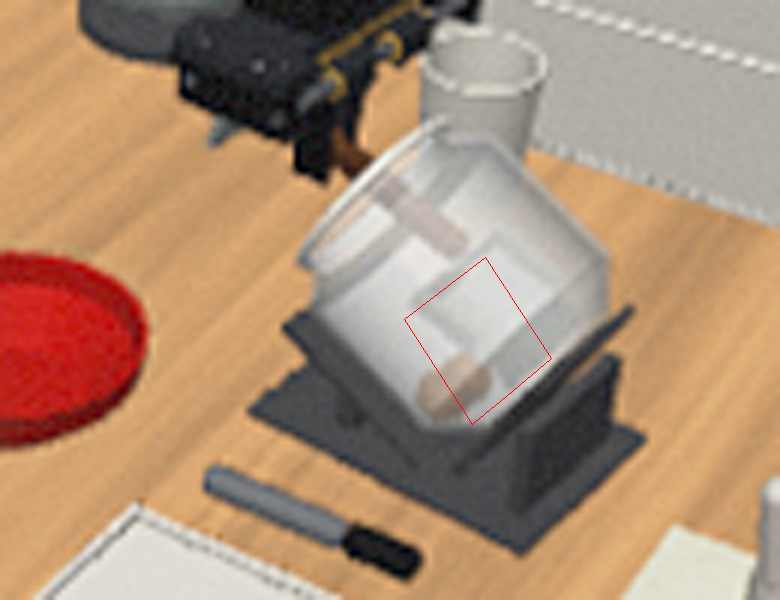

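Run:
```python
from h import *
c,s=np.cos(np.radians(27)),np.sin(np.radians(27)); ax=c*U-[0,0,s]; up=s*U+np.array([0,0,c])
pix=lambda P:((proj('scene',P)-[250,120])*6).round().astype(int).tolist()
for lat in(-45,-30,-15,0,15,30):
    for rr in(50,):
        r=-np.sqrt(rr**2-lat**2); print(lat,[ (d,pix(M+d/1e3*ax+r/1e3*up+lat/1e3*N)[0]) for d in(70,90,106)])
g=np.array(bot.read_state()['position'])+[0,0,.0187]
for th in(10,16,22,28,34):
    t=np.radians(th); a=U*np.cos(t)-[0,0,np.sin(t)]; b=U*np.sin(t)+np.array([0,0,np.cos(t)])
    print(th,'handle end top',pix(g+.107*a+.008*b)[0],'back top corners',pix([g+.106*a-.004*b-.039*N,g+.106*a-.004*b+.039*N]),'side end far',pix(g+.148*a-.004*b+.039*N)[0],'lip',pix([g+.173*a-.04*b-.016*N,g+.173*a-.04*b+.016*N]))
```

```text
-45 [(70, [391, 342]), (90, [416, 368]), (106, [437, 389])]
-30 [(70, [392, 347]), (90, [417, 373]), (106, [437, 394])]
-15 [(70, [402, 342]), (90, [427, 368]), (106, [446, 388])]
0 [(70, [415, 332]), (90, [440, 358]), (106, [460, 378])]
15 [(70, [433, 318]), (90, [457, 344]), (106, [477, 364])]
30 [(70, [454, 299]), (90, [478, 324]), (106, [498, 344])]
10 handle end top [484, 227] back top corners [[435, 275], [517, 212]] side end far [580, 252] lip [[544, 370], [577, 343]]
16 handle end top [479, 243] back top corners [[429, 289], [511, 226]] side end far [571, 272] lip [[528, 389], [560, 362]]
22 handle end top [473, 258] back top corners [[421, 302], [502, 239]] side end far [559, 289] lip [[509, 404], [541, 377]]
28 handle end top [465, 271] back top corners [[412, 313], [493, 251]] side end far [545, 305] lip [[489, 416], [521, 389]]
34 handle end top [455, 282] back top corners [[401, 322], [482, 260]] side end far [529, 318] lip [[467, 426], [499, 399]]
```

Run:
```python
from h import *
for nm,h,v,obs in(('j3',-95.6,98.8,(310,139.4)),('j4',-67.5,30.5,(316,158)),('j5',-56.3,21,(321.7,156.7)),('j6',-31.7,22.1,(328,160))):
    g=M+h/1e3*U+[0,0,v/1e3]; print(nm,obs,end=' ')
    for th in(10,16,22,28,34,40):
        t=np.radians(th); a=U*np.cos(t)-[0,0,np.sin(t)]; b=U*np.sin(t)+np.array([0,0,np.cos(t)])
        print(th,proj('scene',g+.107*a+.004*b)[0].round(1),end=' ')
    print()
```

```text
j3 (310, 139.4) 10 [316.1 131.2] 16 [315.2 134. ] 22 [314.1 136.6] 28 [312.8 138.9] 34 [311.2 140.9] 40 [309.4 142.6] 
j4 (316, 158) 10 [321.4 152.5] 16 [320.6 155.1] 22 [319.5 157.5] 28 [318.1 159.6] 34 [316.6 161.4] 40 [314.8 162.9] 
j5 (321.7, 156.7) 10 [324.  156.2] 16 [323.2 158.8] 22 [322.  161.1] 28 [320.7 163.2] 34 [319.1 165. ] 40 [317.3 166.5] 
j6 (328, 160) 10 [330.4 158.7] 16 [329.5 161.3] 22 [328.3 163.7] 28 [326.9 165.8] 34 [325.2 167.6] 40 [323.4 169.1]
```

Request:
apply_moves(plan=[-0.3, 0.04, 0.2, 0, -0.35, 0.05, 0.2, 0, -0.4, 0.06, 0.1, 0, -0.28, 0.04, 0, 0, 0, 0, 0, 0, 0.06, 0, 0.22, 0, 0.08, -0.01, 0.24, 0, 0.1, -0.02, 0.26, 0, 0.12, -0.02, 0.18, 0, 0.12, -0.02, 0.17, 0, 0.13, -0.02, 0.17, 0, 0, 0, 0, 0])

```text
time_s: 14.2
position: [0.4702, 0.2761, 0.2247]
tcp_rot: [[-0.99, 0.141, 0.001], [0.141, 0.99, 0.001], [-0.001, 0.001, -1.0]]
force: [-0.3, 1.2, -0.9]
opening: 0.141
grasp_force: 30.0
```

Run:
```python
from h import *
im,d=handle(); print(bot.read_state()['moment']); over(im,'pics/j7.png',40)
g=np.array(bot.read_state()['position'])+[0,0,.0187]
for th in(30,36,42,48):
    t=np.radians(th); a=U*np.cos(t)-[0,0,np.sin(t)]; b=U*np.sin(t)+np.array([0,0,np.cos(t)])
    print(th,((proj('scene',[g+.107*a+.008*b,g+.106*a-.004*b-.039*N,g+.106*a-.004*b+.039*N,g+.106*a-.04*b-.016*N,g+.173*a-.04*b-.016*N])-[250,120])*6).round().tolist())
```

```text
tcp [0.47   0.2762 0.2245] hv [-67.6   0.3 109.7] F [ 0.   1.7 -1.3] t 14.25 yaw -8.1
handle n 128 pitch -56.4 at0 36.7 x range 21.0 81.0
[ 0.3452629  -0.03207454  0.11143746]
30 [[422.0, 113.0], [367.0, 155.0], [451.0, 96.0], [361.0, 174.0], [443.0, 266.0]]
36 [[412.0, 126.0], [356.0, 165.0], [440.0, 106.0], [346.0, 179.0], [421.0, 276.0]]
42 [[401.0, 136.0], [343.0, 173.0], [428.0, 115.0], [330.0, 182.0], [397.0, 282.0]]
48 [[388.0, 145.0], [330.0, 180.0], [414.0, 122.0], [314.0, 182.0], [373.0, 286.0]]
```

View pics/j7.png

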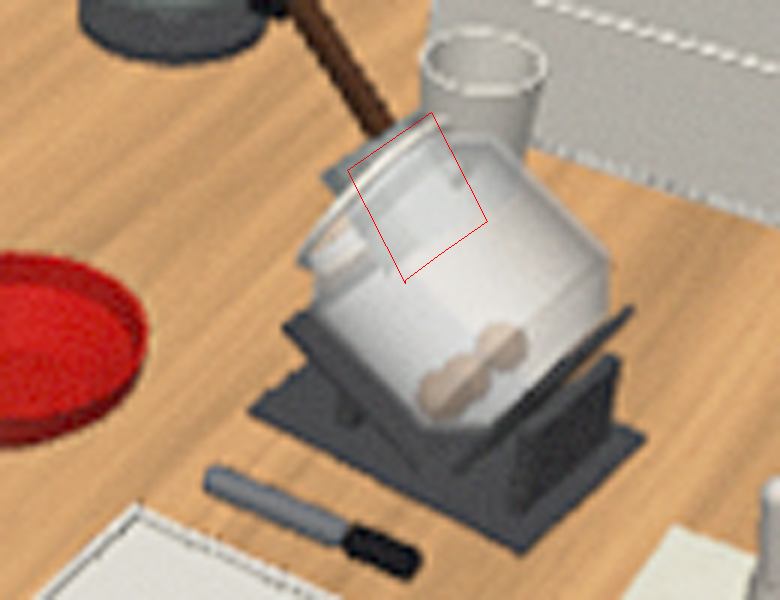

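Request:
apply_moves(plan=[0.08, -0.01, -0.22, 0, 0.08, -0.01, -0.22, 0, 0.08, -0.01, -0.22, 0, 0.07, -0.01, -0.22, 0, 0.1, -0.02, -0.08, 0, 0.1, -0.02, -0.08, 0, 0, 0, 0, 0])

```text
time_s: 15.12
position: [0.4954, 0.2719, 0.1719]
tcp_rot: [[-0.99, 0.141, 0.0], [0.141, 0.99, 0.0], [-0.0, 0.0, -1.0]]
force: [-0.3, 0.0, -1.0]
opening: 0.143
grasp_force: 30.0
```

```bash
cat >> h.py <<'E'
def st():
    s=bot.read_state(); print(s['time_s'],'hv',hv(s['position']),'F',s['force'].round(1),'M',s['moment'].round(2))
def tint(n='scene',name=None):
    "handle tip along expected ray family: score pitch by overlap of the handle seen through glass is weak -> ball blobs only"
    im,d=bot.capture(n); a=cv2.GaussianBlur(im,(0,0),1).astype(int)[165:197,310:352]; w=a[...,0]-a[...,2]
    print((w).astype(int)[::2,::2]); return im
E
python3 - <<'E'
from h import *
st(); im,d=handle(); tint()
E
```

```text
15.125 hv [-41.9  -0.5  57.1] F [-0.3  0.  -1. ] M [ 0.04  0.1  -0.05]
tcp [0.4952 0.2719 0.1721] hv [-42.2  -0.4  57.3] F [ 0.6 -0.7 -1.3] t 15.175 yaw -8.1
handle n 65 pitch -85.6 at0 388.4 x range 20.0 49.0
[[ 2  2  3  3  3  1  1  2  1  2  5  8  9 11 13 13 12 12 12 10 26]
 [ 1  2  1  2  2  2  1  2  2  2  5  7  8 10 12 12 12 11 12 11 27]
 [ 1  2  1  2  1  1  2  2  3  2  3  7  8  8 10 11 12 12 12 11 27]
 [ 2  2  2  2  2  2  3  3  3  2  2  5  8  7 10 13 13 13 11 12 28]
 [ 2  1  2  1  2  1  1  2  2  2  7 16 16 12 11 13 13 12 11 15 22]
 [ 1  1  2  2  2  1  1  1  2  4 21 32 32 24 14 11 12 12 14 12 10]
 [ 0  1  2  2  2  2  1  1  3  7 25 33 33 28 16 12 11 13 10  7 37]
 [ 0  1  2  2  1  1  1  9 21 23 25 27 27 22 14 12 10  5  7 24 24]
 [ 0  2  2  2  2  5 13 25 33 34 27 17 15 11 12 10  4  5 24 19  0]
 [-1 -1  1  1  3 19 31 32 29 30 25  7  2  3  5  3  1 11 12  0 -2]
 [-2 -2 -1  0  4 23 33 32 27 23 16  4  1  0 -2 -1 -1  0 -2 -2 -1]
 [-2 -1 -2 -1  3 19 28 28 22 11  3  2  1 -1 -2 -1 -1 -1 -2 -1  2]
 [-1 -1 -2 -1  0  7 16 15 10  2  1  1 -1 -1 -1 -1  0  0 -1 -1  4]
 [-2 -2 -2 -2 -1  0  2  2  0  0 -1  0 -2 -1 -1  0  0  0 -1 -1  0]
 [-3 -2 -2 -2 -2 -2 -1 -1 -1 -2 -1 -2 -2 -1  0  0  0 -1 -1 -2 -1]
 [-3 -2 -1 -2 -2 -2 -1 -2 -2 -1 -1 -1 -1 -2 -2 -1 -1 -1 -1 -2 -2]]
```

```bash
cat >> h.py <<'E'
def hull(g,th):
    t=np.radians(th); a=U*np.cos(t)-[0,0,np.sin(t)]; b=U*np.sin(t)+np.array([0,0,np.cos(t)])
    L=[(x,w,z) for x,z,ws in((.173,-.04,(-.016,.016)),(.173,-.017,(-.039,.039)),(.149,-.004,(-.039,.039)),(.106,-.004,(-.039,.039)),(.106,-.04,(-.016,.016)),(.106,-.017,(-.039,.039))) for w in ws]
    return cv2.convexHull(proj('scene',[g+x*a+z*b+w*N for x,w,z in L]).astype(np.float32))
def pitchfit(im,ths=range(-20,56,3)):
    "warm wood behind glass outside the bowl, grey inside: edge contrast along the hull"
    s=bot.read_state(); g=np.array(s['position'])+[0,0,.0187]
    a=cv2.GaussianBlur(im,(0,0),.7).astype(float); best=[]
    K=8
    for th in ths:
        hq=hull(g,th); H=np.round(hq*K).astype(np.int32)
        m=np.zeros((384*2,512*2),np.uint8); cv2.fillConvexPoly(m,np.round(hq*2).astype(np.int32),1)
        e=np.ones((5,5),np.uint8); o=cv2.dilate(m,e)-m; i=m-cv2.erode(m,e); A=cv2.resize(a,(1024,768))
        best.append((th,np.linalg.norm(A[o>0].mean(0)-A[i>0].mean(0)).round(1)))
    print(best)
E
python3 - <<'E'
from h import *
im,d=bot.capture('scene'); g=np.array(bot.read_state()['position'])+[0,0,.0187]
for th in(36,39,42,45,48,51):
    H=hull(g,th); m=np.zeros((384,512),np.uint8); cv2.fillConvexPoly(m,H.round().astype(np.int32),1)
    print(th,[int(np.where(m[r])[0].max()) if m[r].any() else 0 for r in (157,161,165,169,173,177)],'left',[int(np.where(m[r])[0].min()) if m[r].any() else 0 for r in (157,161,165,169,173,177)])
a=cv2.GaussianBlur(im,(0,0),.7).astype(int)
for r in(157,161,165,169,173): print(r,(a[r,300:345,0]-a[r,300:345,2]).tolist())
for r in(157,161,165,169,173): print(r,(a[r,300:345].sum(1)//3).tolist())
pitchfit(im)
E
```

```text
36 [330, 334, 336, 337, 336, 331] left [324, 318, 313, 314, 318, 321]
39 [329, 332, 335, 336, 335, 330] left [324, 318, 312, 313, 316, 319]
42 [327, 330, 332, 333, 334, 329] left [324, 316, 311, 311, 314, 316]
45 [326, 328, 330, 332, 333, 329] left [322, 315, 310, 310, 313, 315]
48 [325, 327, 329, 330, 331, 327] left [321, 314, 308, 309, 311, 313]
51 [323, 325, 327, 328, 329, 326] left [320, 312, 307, 307, 309, 311]
157 [94, 85, 57, 28, 20, 28, 34, 32, 21, 9, 3, 3, 5, 8, 12, 14, 15, 17, 17, 15, 8, 3, 0, 1, 1, 3, 5, 8, 9, 11, 13, 13, 13, 12, 11, 11, 11, 12, 12, 12, 11, 10, 10, 12, 16]
161 [27, 13, 20, 21, 12, 7, 6, 8, 8, 11, 12, 12, 8, 5, 2, 2, 1, 2, 1, 1, 2, 2, 1, 1, 1, 1, 2, 1, 3, 5, 7, 10, 12, 11, 13, 12, 13, 13, 13, 13, 14, 14, 15, 14, 14]
165 [81, 61, 34, 15, 11, 12, 11, 9, 5, 3, 1, 2, 2, 2, 2, 1, 2, 3, 3, 2, 2, 2, 2, 2, 2, 2, 1, 1, 3, 4, 6, 6, 8, 9, 10, 10, 11, 11, 13, 14, 14, 12, 12, 13, 13]
169 [98, 72, 25, 4, 1, 2, 2, 2, 2, 2, 2, 2, 3, 1, 1, 2, 1, 1, 2, 1, 2, 2, 2, 3, 3, 1, 2, 3, 3, 2, 2, 4, 8, 8, 8, 9, 8, 8, 9, 8, 10, 11, 13, 13, 13]
173 [-5, -3, -1, 0, -1, 2, 2, 1, 1, 1, 1,
[... 1173 characters left out ...]
06, 211, 217, 217, 215, 215, 214, 214, 217, 217, 213, 207, 201, 198, 194, 191, 189, 185]
[(-20, np.float64(1.6)), (-17, np.float64(5.6)), (-14, np.float64(6.1)), (-11, np.float64(5.5)), (-8, np.float64(3.5)), (-5, np.float64(2.0)), (-2, np.float64(2.5)), (1, np.float64(3.4)), (4, np.float64(3.6)), (7, np.float64(4.9)), (10, np.float64(7.4)), (13, np.float64(10.6)), (16, np.float64(10.2)), (19, np.float64(14.4)), (22, np.float64(15.5)), (25, np.float64(15.3)), (28, np.float64(15.3)), (31, np.float64(13.8)), (34, np.float64(12.0)), (37, np.float64(11.0)), (40, np.float64(8.6)), (43, np.float64(4.6)), (46, np.float64(11.3)), (49, np.float64(15.9)), (52, np.float64(10.4)), (55, np.float64(7.1))]
```

Request:
apply_moves(plan=[0.12, -0.02, -0.06, 0, 0.12, -0.02, -0.06, 0, 0.12, -0.02, -0.05, 0, 0, 0, 0, 0])

```text
time_s: 15.78
position: [0.5015, 0.2698, 0.1661]
tcp_rot: [[-0.99, 0.141, -0.023], [0.141, 0.99, -0.0], [0.023, -0.003, -1.0]]
force: [-24.8, 1.5, 30.1]
opening: 0.139
grasp_force: 30.0
```

```bash
cat >> h.py <<'E'
def edge(im):
    g=np.array(bot.read_state()['position'])+[0,0,.0187]; rows=(153,157,161,165,169,173)
    a=cv2.GaussianBlur(im,(0,0),.7).astype(int)
    for th in(10,16,22,28,34,40,46):
        m=np.zeros((384,512),np.uint8); cv2.fillConvexPoly(m,hull(g,th).round().astype(np.int32),1)
        print(th,[int(np.where(m[r])[0].max()) if m[r].any() else 0 for r in rows])
    for r in rows: print(r,'from 318:',(a[r,318:346,0]-a[r,318:346,2]).tolist())
    w=(a[...,0]-a[...,2])[171:197:2,312:352:2]; print(w)
E
python3 - <<'E'
from h import *
st(); im,d=bot.capture('scene'); edge(im)
E
```

```text
15.775 hv [-35.6  -1.7  51.3] F [-24.8   1.5  30.1] M [ 0.35  4.09 -0.09]
10 [346, 349, 352, 349, 347, 342]
16 [339, 344, 347, 350, 347, 343]
22 [334, 339, 343, 345, 346, 343]
28 [0, 335, 338, 341, 343, 342]
34 [0, 331, 334, 337, 339, 341]
40 [0, 328, 331, 333, 335, 336]
46 [0, 0, 328, 330, 332, 333]
153 from 318: [14, 13, 12, 10, 6, 5, 4, 2, 2, 2, 4, 3, 4, 4, 3, 4, 6, 9, 10, 11, 11, 10, 13, 22, 39, 64, 87, 100]
157 from 318: [18, 17, 15, 11, 5, 2, 3, 3, 6, 8, 10, 11, 13, 14, 14, 12, 12, 11, 11, 12, 12, 12, 12, 11, 11, 12, 14, 23]
161 from 318: [4, 2, 1, 1, 1, 1, 0, 2, 1, 2, 3, 4, 8, 10, 11, 12, 13, 12, 13, 12, 13, 13, 14, 14, 15, 14, 13, 12]
165 from 318: [1, 1, 1, 0, 1, 1, 1, 1, 2, 2, 2, 2, 2, 3, 6, 8, 9, 10, 11, 12, 13, 15, 14, 12, 12, 12, 13, 12]
169 from 318: [1, 1, 2, 2, 3, 3, 2, 2, 2, 2, 1, 1, 2, 5, 7, 9, 9, 8, 8, 8, 9, 9, 11, 13, 14, 14, 12, 12]
173 from 318: [3, 2, 1, 2, 2, 1, 1, 3, 2, 0, 1, 1, 1, 3, 6, 10, 11, 10, 8, 9, 13, 13, 12, 13, 12, 11, 11, 12]
[[ 2  2  2  2  2  1  2  3  2  2  4  8  7  9 12 13 10 12 11 24]
 [ 1  2  3  3  1  2  1  2  1  1  6 11  8 13 12 12 11 11 15 23]
 [ 2  3  1  2  2  2  0  2  0 12 33 34 26 13 12 11 12 14 14  0]
 [ 2  2  2  0  1  1  1  3  4 26 34 34 31 16 13 11 12 11  1 41]
 [ 0  2  1  1  1  1  7 21 23 25 29 30 27 14 11 12  6  2 30 22]
 [ 1  4  2  2  2 10 27 35 35 28 20 20 15 11 12  2  2 31 20 -4]
 [ 0  1  1  1 14 31 30 30 34 27  6  1  2  5  3 -1 15 10 -3 -4]
 [-2  0  1  3 26 32 32 28 24 16  1  1  2 -1 -1  0 -1 -3  0 -3]
 [ 0 -1  0  2 24 29 30 25  9  2  2  2 -2  0 -2 -2 -1 -3  0 -4]
 [-3 -3  0  0  8 18 20 12  2  2  1  0 -1 -1 -1 -1 -1 -1  0  1]
 [-2 -2 -1 -2 -1  0  0  0  0 -1 -2 -1 -1 -1 -3 -1 -1 -1 -2 -1]
 [-3  0 -1 -2 -2 -3 -2 -2 -2 -1 -2 -1 -2 -1 -1  0 -1 -2 -2 -1]
 [-2 -1 -2 -2 -1  0 -1 -1 -2 -1 -1 -3 -1 -1  0  1 -1 -2 -1 -3]]
```

Request:
apply_moves(plan=[-0.06, 0.01, 0.12, 0, 0, 0, 0, 0])

```text
time_s: 16.08
position: [0.5086, 0.27, 0.1711]
tcp_rot: [[-0.99, 0.14, -0.001], [0.14, 0.99, 0.001], [0.002, 0.001, -1.0]]
force: [-7.2, 0.8, 11.0]
opening: 0.146
grasp_force: 30.0
```

Run:
```python
from h import *
st(); im,d=handle(); edge(im)
```

```text
16.075 hv [-28.6  -0.5  56.3] F [-7.2  0.8 11. ] M [ 0.04  1.03 -0.06]
tcp [0.5086 0.27   0.171 ] hv [-28.7  -0.5  56.2] F [-8.1  0.9 10.3] t 16.125 yaw -8.1
handle n 50 pitch 85.1 at0 -319.9 x range 20.0 47.0
10 [348, 351, 354, 351, 348, 344]
16 [342, 347, 350, 351, 348, 344]
22 [337, 342, 346, 348, 348, 344]
28 [0, 337, 341, 344, 346, 343]
34 [0, 334, 337, 340, 342, 343]
40 [0, 330, 333, 336, 338, 339]
46 [0, 0, 330, 332, 334, 335]
153 from 318: [16, 16, 15, 10, 5, 3, 4, 4, 4, 3, 2, 3, 3, 4, 4, 3, 6, 9, 12, 12, 10, 11, 15, 22, 38, 63, 87, 100]
157 from 318: [13, 15, 16, 17, 17, 13, 5, 2, 1, 1, 1, 4, 8, 13, 13, 11, 13, 13, 13, 12, 12, 12, 12, 13, 12, 12, 14, 23]
161 from 318: [3, 1, 1, 1, 1, 0, 1, 2, 1, 1, 1, 1, 2, 2, 5, 9, 12, 13, 13, 13, 12, 13, 13, 14, 14, 15, 13, 12]
165 from 318: [2, 1, 1, 1, 2, 3, 2, 2, 2, 1, 2, 1, 1, 1, 0, 3, 6, 9, 10, 10, 12, 14, 14, 13, 12, 12, 12, 12]
169 from 318: [1, 0, 0, 2, 2, 2, 1, 2, 2, 2, 2, 1, 1, 2, 2, 3, 3, 5, 7, 9, 10, 11, 11, 12, 13, 13, 13, 13]
173 from 318: [2, 2, 1, 2, 2, 2, 2, 1, 2, 1, 0, 1, 1, 0, 1, 4, 8, 11, 12, 11, 13, 14, 13, 13, 13, 13, 12, 12]
[[ 2  1  1  1  1  1  2  1  2  1  2  1  4  9 12 13 12 12 11 24]
 [ 2  1  2  2  1  2  2  2  0  1  1  8 12 13 13 13 12 11 15 25]
 [ 1  1  2  3  1  0  2  1  2  4 18 32 34 22 12 14 11 14 14  0]
 [ 1  2  1  3  2  0  1  2  1  8 32 34 34 28 11 11 12 12  3 41]
 [ 1  2  2  3  2  1  1 13 25 19 25 29 29 23 11 11  5  3 32 22]
 [ 2  3  1  2  2  2 14 32 35 34 21 19 19 14 12  2  3 31 19 -4]
 [ 0  1  1  1  2 14 33 32 29 30 18  2  1  4  3  0 15 11 -2 -3]
 [-2 -1  1  1  3 26 32 33 27 20  7  0  1 -1  0 -1 -1 -1  0 -4]
 [-1 -2  1  0  2 21 30 30 23  9  2  1 -1 -1 -2  0 -2 -1  0 -2]
 [ 0 -1 -1 -1  1  6 19 20 11  2  1 -1 -2 -2 -2 -1  0 -2 -1  1]
 [-3 -2 -2 -2  0  0  0  1  2  1 -1 -3  1 -1 -1  0  0 -2  0 -1]
 [-2 -1 -1 -2 -1 -1 -1 -1 -2  0 -1 -1 -1 -1  0  0  0 -1 -1  0]
 [-3 -1 -1 -1 -1 -1 -1 -1 -1  0 -3 -2 -2 -3 -2 -1  0 -1 -3 -1]]
```

Request:
apply_moves(plan=[-0.18, 0.02, 0.08, 0, -0.16, 0.02, 0.04, 0, 0, 0, 0, 0, -0.04, 0, -0.1, 0, -0.03, 0, -0.07, 0, 0, 0, 0, 0])

```text
time_s: 16.88
position: [0.489, 0.2713, 0.1663]
tcp_rot: [[-0.99, 0.14, -0.001], [0.14, 0.99, -0.0], [0.001, -0.001, -1.0]]
force: [-0.7, 0.3, -1.5]
opening: 0.147
grasp_force: 30.0
```

Run:
```python
from h import *
st(); im,d=handle(); edge(im)
```

```text
16.875 hv [-48.2  -2.   51.5] F [-0.7  0.3 -1.5] M [ 0.06 -0.05 -0.02]
tcp [0.4892 0.2714 0.1666] hv [-48.   -1.8  51.8] F [ 0.8  0.4 -1. ] t 16.925 yaw -8.1
handle n 68 pitch -85.9 at0 433.4 x range 20.0 56.0
10 [344, 347, 348, 345, 342, 337]
16 [338, 343, 345, 345, 342, 338]
22 [333, 338, 341, 343, 342, 338]
28 [329, 333, 337, 339, 341, 337]
34 [0, 329, 333, 335, 336, 336]
40 [0, 326, 328, 331, 333, 334]
46 [0, 323, 325, 327, 329, 330]
153 from 318: [11, 12, 11, 7, 4, 2, 4, 3, 2, 2, 3, 2, 2, 2, 3, 5, 7, 10, 12, 12, 12, 12, 15, 22, 39, 65, 88, 101]
157 from 318: [6, 2, 0, 1, 2, 2, 4, 6, 9, 9, 9, 11, 13, 14, 13, 13, 12, 11, 13, 12, 12, 12, 12, 11, 10, 11, 13, 22]
161 from 318: [1, 2, 2, 0, 0, 0, 1, 2, 2, 4, 6, 8, 8, 9, 10, 11, 13, 13, 12, 13, 12, 13, 13, 13, 14, 13, 12, 12]
165 from 318: [3, 2, 1, 1, 2, 2, 1, 1, 1, 3, 6, 7, 8, 8, 8, 9, 9, 10, 11, 13, 14, 14, 14, 14, 13, 12, 12, 11]
169 from 318: [2, 1, 1, 2, 2, 3, 3, 2, 1, 2, 2, 3, 5, 8, 8, 8, 9, 9, 8, 8, 8, 9, 11, 11, 13, 13, 13, 12]
173 from 318: [1, 1, 1, 1, 1, 2, 3, 2, 3, 3, 5, 7, 9, 13, 17, 20, 19, 17, 12, 10, 12, 13, 12, 12, 13, 12, 12, 12]
[[ 1  1  2  1  2  2  2  1  2  4  8  8  8 10 11 12 12 12 10 24]
 [ 1  2  2  1  1  1  3  3  5  9 17 19 12 12 12 13 12 12 15 23]
 [ 1  1  1  1  2  1  1  2  3 22 33 34 29 14 12 13 11 14 15  0]
 [ 2  1  2  2  2  1  1  2  3 25 33 32 31 15 11 12 12 12  2 41]
 [ 0  1  1  1  2  1  6 23 28 26 28 27 23 14 11 11  5  1 30 22]
 [ 1  3  2  1  3 11 25 35 37 30 17 14 10 10 12  3  2 30 20 -3]
 [ 0  2  2  1 19 31 31 29 30 29  7  2  1  5  4 -2 14 11 -2 -2]
 [-1  0  1  2 26 31 32 29 22 18  1  1  1 -1 -1 -1  0 -2 -2 -5]
 [-2 -1 -2  1 19 28 29 25  9  1  2  1 -1 -1 -2 -1 -2  1 -1 -1]
 [-2 -3  0  1  6 14 17 11  0  1  1  1  0 -1 -1 -2 -1 -1  0  0]
 [-1 -1 -3 -1  0 -2 -1 -1 -1  1  0 -1  0 -1 -1  0 -1 -2  0 -4]
 [-1 -2 -1 -3  0 -1 -1  0 -1  0 -3 -1 -2 -2 -1  1  0 -1 -2 -2]
 [-1 -1 -3 -2 -2 -4 -2 -1 -1 -1 -2 -3  0 -2 -2 -2  0 -1 -1 -2]]
```

Request:
apply_moves(plan=[-0.04, 0.03, -0.07, 0, 0, 0, 0, 0])

```text
time_s: 17.18
position: [0.4869, 0.273, 0.1632]
tcp_rot: [[-0.99, 0.14, -0.001], [0.14, 0.99, -0.0], [0.001, -0.0, -1.0]]
force: [-0.4, -0.5, -2.2]
opening: 0.144
grasp_force: 30.0
```

Run:
```python
from h import *
st()
```

```text
17.175 hv [-50.5  -0.5  48.4] F [-0.4 -0.5 -2.2] M [-0.01  0.04 -0.02]
```

Request:
apply_moves(plan=[-0.04, 0.01, -0.08, 0, 0, 0, 0, 0])

```text
time_s: 17.42
position: [0.4848, 0.2734, 0.1592]
tcp_rot: [[-0.99, 0.14, -0.001], [0.14, 0.99, -0.0], [0.001, -0.0, -1.0]]
force: [-0.1, 0.3, -2.0]
opening: 0.145
grasp_force: 30.0
```

Run:
```python
from h import *
st()
```

```text
17.425 hv [-52.7  -0.4  44.4] F [-0.1  0.3 -2. ] M [ 0.02 -0.01 -0.01]
```

Request:
apply_moves(plan=[-0.03, 0.01, -0.08, 0, 0, 0, 0, 0])

```text
time_s: 17.68
position: [0.4845, 0.2741, 0.1557]
tcp_rot: [[-0.99, 0.14, 0.002], [0.14, 0.99, 0.0], [-0.002, 0.0, -1.0]]
force: [1.1, -0.8, 0.6]
opening: 0.15
grasp_force: 30.0
```

Run:
```python
from h import *
st()
```

```text
17.675 hv [-53.1   0.3  40.9] F [ 1.1 -0.8  0.6] M [-0.05 -0.3  -0.01]
```

Request:
apply_moves(plan=[0.08, -0.01, -0.02, 0, 0.08, -0.01, -0.04, 0, 0.08, -0.01, -0.04, 0, 0, 0, 0, 0])

```text
time_s: 18.18
position: [0.4955, 0.2726, 0.1506]
tcp_rot: [[-0.99, 0.14, -0.001], [0.14, 0.99, 0.0], [0.001, -0.0, -1.0]]
force: [-0.4, -0.0, 1.1]
opening: 0.144
grasp_force: 30.0
```

Run:
```python
from h import *
st(); im,d=handle(); edge(im)
```

```text
18.175 hv [-42.    0.2  35.8] F [-0.4 -0.   1.1] M [ 0.    0.21 -0.03]
tcp [0.4955 0.2724 0.1504] hv [-41.9   0.1  35.6] F [-1.4  0.3  0.1] t 18.225 yaw -8.1
handle n 38 pitch 86.0 at0 -406.8 x range 21.0 54.0
10 [338, 345, 348, 349, 347, 344]
16 [333, 338, 343, 346, 347, 344]
22 [0, 334, 338, 342, 344, 343]
28 [0, 330, 334, 337, 340, 342]
34 [0, 0, 330, 333, 336, 338]
40 [0, 0, 327, 330, 333, 334]
46 [0, 0, 324, 326, 328, 330]
153 from 318: [10, 11, 11, 8, 6, 4, 4, 3, 3, 3, 4, 4, 4, 3, 2, 3, 6, 9, 11, 12, 12, 11, 14, 23, 38, 63, 88, 102]
157 from 318: [13, 11, 11, 10, 8, 8, 7, 7, 8, 9, 10, 11, 12, 14, 14, 13, 12, 13, 13, 12, 11, 11, 11, 11, 11, 11, 15, 23]
161 from 318: [16, 11, 5, 1, 0, 0, 2, 3, 5, 6, 7, 7, 8, 9, 10, 10, 12, 13, 13, 12, 12, 13, 14, 15, 15, 14, 12, 11]
165 from 318: [2, 2, 2, 2, 1, 1, 2, 2, 1, 3, 3, 4, 6, 8, 10, 10, 10, 11, 10, 12, 13, 14, 13, 13, 12, 12, 12, 12]
169 from 318: [1, 2, 2, 3, 3, 2, 1, 1, 2, 1, 1, 3, 6, 8, 8, 9, 9, 8, 8, 9, 9, 10, 11, 12, 13, 13, 12, 11]
173 from 318: [2, 2, 2, 1, 1, 1, 2, 2, 2, 1, 2, 2, 2, 4, 8, 12, 14, 16, 14, 12, 12, 12, 12, 12, 13, 13, 14, 13]
[[ 3  2  2  2  2  2  3  2  2  5  8  8  8  9 12 13 12 12 10 24]
 [ 1  0  1  2  2  1  2  2  2  2  8 14 14 12 12 13 14 13 15 25]
 [ 0  1  1  1  1  2  1  2  0  4 26 35 32 21 12 12 13 14 14  0]
 [ 1  0  2  0  1  1  1  1  2  9 31 34 33 27 13 11 13 12  0 41]
 [ 2  2  0  1  1  2  4 20 28 22 25 29 28 21 11 11  5  2 31 21]
 [ 1  3  2  2  2  6 21 33 36 33 20 17 17 12 11  2  1 31 22 -3]
 [ 0  0  2  0  6 30 32 30 30 31 14  0  2  3  3  0 14 13 -1 -2]
 [-2 -1  0  1 14 33 33 31 25 23  6  2  1  0 -1 -2 -1 -2 -1 -6]
 [-1  0  0  0 10 28 30 28 17  4  2  2 -1 -1 -2 -2 -1 -1 -1 -2]
 [-2 -2 -2  0  3 13 21 15  5  1  1 -1  0 -1 -1 -1 -1 -1 -1 -1]
 [ 0 -2 -1 -3 -1  0  1  0  1  0  0 -1 -2 -1 -2  0  0 -1  1 -1]
 [-3 -2 -2 -1 -1 -1 -1 -3 -2 -2  0 -1 -1  0 -1 -2 -1 -1 -2 -1]
 [-2 -1 -2 -1 -1 -1 -3 -2 -2 -1 -2 -3 -1 -1 -1  0  0 -3 -2 -1]]
```

Request:
apply_moves(plan=[0.1, -0.01, -0.04, 0, 0.1, -0.01, 0.02, 0, 0.1, -0.01, 0.04, 0, 0, 0, 0, 0])

```text
time_s: 18.73
position: [0.5114, 0.271, 0.1514]
tcp_rot: [[-0.99, 0.141, 0.0], [0.141, 0.99, 0.0], [-0.0, 0.0, -1.0]]
force: [-0.6, 0.8, -1.5]
opening: 0.147
grasp_force: 30.0
```

Run:
```python
from h import *
st(); im,d=handle(); edge(im)
```

```text
18.725 hv [-25.9   0.9  36.6] F [-0.6  0.8 -1.5] M [0.11 0.21 0.05]
tcp [0.5112 0.2709 0.1514] hv [-26.2   0.8  36.6] F [ 0.1  0.9 -0.9] t 18.775 yaw -8.1
handle n 25 pitch 83.8 at0 -217.8 x range 21.0 49.0
10 [340, 346, 350, 353, 352, 349]
16 [0, 340, 347, 350, 352, 349]
22 [0, 336, 341, 345, 347, 349]
28 [0, 0, 336, 340, 343, 345]
34 [0, 0, 333, 336, 339, 341]
40 [0, 0, 0, 332, 336, 338]
46 [0, 0, 0, 329, 332, 335]
153 from 318: [12, 11, 11, 9, 6, 4, 3, 4, 3, 3, 3, 4, 4, 3, 3, 3, 6, 8, 11, 12, 11, 11, 14, 23, 38, 63, 88, 101]
157 from 318: [17, 16, 15, 13, 8, 7, 8, 9, 9, 10, 10, 11, 12, 14, 13, 12, 11, 12, 13, 13, 11, 11, 12, 12, 11, 12, 15, 23]
161 from 318: [14, 13, 14, 16, 17, 14, 9, 5, 3, 1, 3, 5, 7, 9, 10, 11, 12, 12, 12, 12, 13, 13, 13, 13, 14, 14, 13, 12]
165 from 318: [4, 7, 5, 3, 2, 2, 1, 1, 1, 1, 1, 2, 2, 3, 5, 7, 9, 11, 12, 13, 13, 13, 13, 14, 13, 12, 12, 12]
169 from 318: [1, 2, 2, 2, 2, 2, 3, 1, 2, 1, 1, 1, 2, 1, 3, 3, 4, 7, 8, 8, 9, 10, 12, 13, 13, 14, 13, 13]
173 from 318: [2, 2, 2, 1, 2, 2, 3, 2, 1, 2, 1, 2, 1, 2, 2, 1, 3, 7, 11, 15, 18, 18, 15, 13, 13, 12, 11, 12]
[[ 1  1  2  2  1  1  1  1  3  2  2  7  7  8 12 14 13 13 11 23]
 [ 2  3  2  2  2  2  3  1  1  1  2  3 11 18 15 13 11 12 14 25]
 [ 2  2  1  1  1  1  1  1  1  2  1  8 30 33 29 16 10 13 15  1]
 [ 1  3  1  1  2  1  2  1  4  9  3 17 33 35 32 20 12 11  1 41]
 [ 1  1  1  0  2  2  1  5 26 34 27 21 29 29 27 16  5  2 31 24]
 [ 1  2  2  2  2  2  2 16 34 34 33 21 15 20 17  3  1 30 21 -4]
 [ 0  0  2  2  1  2  6 30 33 29 28 14  1  4  4  0 16 11 -2 -3]
 [-2 -1  2  3  2  1 13 33 34 30 24  6  0 -2 -1 -2 -1 -1 -3 -4]
 [-1  0 -1  1  0  0 10 29 31 28 17  1 -1 -1 -3 -2 -2 -1 -2 -3]
 [-2 -1 -1 -1  1  1  2 14 21 18  4 -2 -1 -2 -1 -2 -1 -1 -1  0]
 [-3 -1 -1  0 -1  0  1  0  3  0 -1 -2 -1 -1 -1 -1 -2 -2 -2 -2]
 [-3 -2 -2 -2 -2 -1 -1 -1 -1 -3 -2 -1 -1 -4 -2 -1 -1 -1 -2 -1]
 [ 0  0  0 -2 -2 -2 -3 -2 -2 -2 -2 -3 -2 -2 -3 -2 -1  0 -2 -1]]
```

Request:
apply_moves(plan=[-0.06, 0.01, -0.14, 0, -0.12, 0.02, -0.18, 0, -0.14, 0.02, -0.18, 0, 0, 0, 0, 0])

```text
time_s: 19.27
position: [0.4935, 0.2736, 0.1257]
tcp_rot: [[-0.99, 0.14, -0.002], [0.14, 0.99, -0.0], [0.002, -0.001, -1.0]]
force: [-1.5, 0.6, 1.8]
opening: 0.146
grasp_force: 30.0
```

Run:
```python
from h import *
st(); im,d=handle(); edge(im)
```

```text
19.275 hv [-44.    1.   10.9] F [-1.5  0.6  1.8] M [0.11 0.1  0.06]
tcp [0.4939 0.2736 0.1261] hv [-43.6   1.   11.3] F [-1.1  0.7 -0.2] t 19.325 yaw -8.0
handle n 25 pitch 83.0 at0 -190.1 x range 20.0 50.0
10 [0, 333, 341, 345, 347, 346]
16 [0, 0, 335, 340, 343, 345]
22 [0, 0, 331, 335, 339, 342]
28 [0, 0, 0, 331, 335, 338]
34 [0, 0, 0, 327, 331, 334]
40 [0, 0, 0, 0, 327, 330]
46 [0, 0, 0, 0, 324, 327]
153 from 318: [9, 12, 10, 8, 5, 3, 4, 4, 3, 3, 3, 3, 3, 4, 3, 3, 6, 9, 11, 12, 11, 11, 14, 22, 39, 64, 87, 100]
157 from 318: [12, 14, 12, 11, 8, 7, 7, 8, 8, 9, 9, 10, 11, 13, 12, 12, 12, 12, 12, 12, 12, 12, 11, 11, 11, 11, 15, 22]
161 from 318: [15, 10, 7, 7, 7, 8, 8, 7, 6, 7, 8, 8, 8, 10, 10, 12, 12, 13, 13, 12, 13, 13, 14, 15, 14, 14, 13, 12]
165 from 318: [17, 15, 10, 4, 2, 2, 2, 2, 3, 3, 5, 6, 7, 8, 8, 9, 9, 9, 10, 12, 13, 13, 13, 13, 12, 12, 13, 12]
169 from 318: [2, 3, 2, 3, 2, 2, 2, 2, 1, 1, 1, 1, 2, 3, 5, 8, 9, 9, 8, 9, 9, 9, 10, 12, 13, 12, 13, 12]
173 from 318: [1, 1, 1, 2, 2, 3, 2, 2, 1, 1, 1, 0, 0, 1, 4, 6, 8, 8, 10, 13, 14, 14, 13, 12, 13, 13, 12, 12]
[[ 1  1  2  2  1  2  2  2  1  1  3  8  7  8 12 13 12 12 11 24]
 [ 1  1  2  1  1  2  2  1  1  0  4  8 10 14 13 13 12 12 15 24]
 [ 1  1  2  1  1  2  2  1  0  0  3 23 33 31 18 12 12 15 14  1]
 [ 0  0  1  2  4  2  1  1  4  3  7 31 36 34 27 13 13 10  1 41]
 [ 2  2  1  1  2  1  1 17 32 28 18 26 31 31 23 11  4  4 32 23]
 [ 1  1  2  2  1  1  8 32 32 33 27 17 23 23 16  2  2 31 21 -3]
 [-1  0  1  0  1  1 24 34 29 28 23  4  4  6  3  1 14 11 -3 -4]
 [-2 -1  2  2  0  7 31 34 33 27 10  2  0 -2 -1 -2  0 -3 -1 -4]
 [-1 -2  0  1  1  4 25 31 28 22  4  1 -1 -1 -1 -1 -3 -1 -3 -2]
 [ 1 -2 -1  0  2  1  7 18 18  7  1 -1  0  0 -1 -1  0 -1  0  0]
 [-2 -2 -2 -2  0  1  0  1  1 -1 -1 -2 -1 -1 -1 -1 -1 -2  0 -2]
 [-1 -1 -2 -1  0 -1 -1 -3 -2 -3 -1 -1 -2 -2 -2  1 -1  1 -1 -1]
 [-3  0 -2 -1 -1 -1  0 -2 -3 -2 -3 -3 -1  0 -1  0  0  0 -1 -2]]
```

Request:
apply_moves(plan=[-0.08, 0.01, -0.18, 0, -0.08, 0.01, -0.18, 0, -0.06, 0.01, -0.18, 0, -0.02, 0, -0.16, 0, 0, 0, -0.16, 0, 0, 0, 0, 0])

```text
time_s: 20.08
position: [0.482, 0.2752, 0.0833]
tcp_rot: [[-0.99, 0.141, -0.002], [0.141, 0.99, 0.0], [0.002, 0.0, -1.0]]
force: [-3.2, 1.8, 4.9]
opening: 0.145
grasp_force: 30.0
```

Run:
```python
from h import *
st(); im,d=handle(); edge(im)
```

```text
20.075 hv [-55.7   1.  -31.5] F [-3.2  1.8  4.9] M [0.29 0.38 0.04]
tcp [0.482  0.2752 0.0834] hv [-55.7   1.  -31.4] F [-2.7  0.8  3.9] t 20.125 yaw -8.1
handle n 17 pitch 79.4 at0 -106.1 x range 21.0 46.0
10 [0, 0, 0, 0, 334, 340]
16 [0, 0, 0, 0, 329, 334]
22 [0, 0, 0, 0, 0, 330]
28 [0, 0, 0, 0, 0, 326]
34 [0, 0, 0, 0, 0, 323]
40 [0, 0, 0, 0, 0, 0]
46 [0, 0, 0, 0, 0, 0]
153 from 318: [10, 12, 10, 8, 5, 3, 3, 3, 2, 3, 3, 3, 3, 3, 3, 3, 6, 10, 12, 12, 11, 12, 14, 22, 38, 64, 87, 100]
157 from 318: [12, 12, 12, 9, 8, 8, 8, 8, 9, 9, 8, 10, 12, 14, 14, 12, 12, 13, 13, 13, 13, 12, 11, 10, 11, 11, 14, 24]
161 from 318: [8, 6, 7, 7, 8, 7, 8, 8, 7, 7, 8, 7, 9, 10, 9, 9, 11, 13, 14, 13, 12, 12, 14, 16, 16, 15, 13, 12]
165 from 318: [17, 15, 11, 6, 5, 4, 3, 3, 2, 2, 3, 2, 2, 3, 4, 7, 9, 10, 9, 12, 13, 14, 14, 13, 13, 13, 13, 12]
169 from 318: [1, 1, 2, 4, 4, 4, 3, 3, 2, 1, 1, 1, 1, 2, 3, 3, 2, 1, 5, 7, 9, 9, 10, 11, 13, 13, 13, 13]
173 from 318: [3, 2, 2, 2, 2, 2, 2, 1, 2, 2, 1, 5, 10, 16, 16, 13, 7, 4, 8, 22, 31, 34, 34, 33, 33, 30, 23, 16]
[[ 2  2  4  2  1  3  1  1  2  1  1  1  3 19 28 26 13 11 12 24]
 [ 0  1  2  3  2  2  2  2  1 10 16  7  8 31 34 33 23 12 15 25]
 [ 1  0  1  0  0  2  2  2 15 34 35 30 16 30 33 32 25 15 15  3]
 [ 0  2  1  1  2  2  2  2 24 33 33 31 21 21 26 26 20 11  1 41]
 [ 0  2  2  1  2  1  2  0 17 29 37 33 21  9 15 13  6  1 31 22]
 [ 0  3  2  2  1  1  2  1 11 31 35 32 26 12 12  2  3 32 22 -3]
 [ 1  1  2  1  2  1  3  1  7 25 32 30 20  6  4 -1 15 11 -1 -4]
 [-1  0  1  2  2  3  3  1  1  9 19 17  4 -2 -3 -1  0 -1 -3 -3]
 [-2 -3  1  2  1  2  2  1  1  1  2  2 -1 -1  0 -2 -1 -1 -1 -2]
 [-1 -1 -1  0  2  1  1  4  2  1  0  0  0  0 -2 -1  0 -1 -2 -1]
 [-2 -2 -1 -2 -1  0  0  1  0  0 -1 -1 -1 -1 -1 -2 -3 -1 -1 -2]
 [-2 -2 -1 -3 -2 -2 -1 -2 -2  1 -2 -1 -1 -1  0  0  0  1 -1 -1]
 [-1  0 -2 -3 -2 -2 -1 -1 -1 -1 -3 -2 -1 -2  0 -2 -1  0 -2 -2]]
```

Request:
apply_moves(plan=[0.02, 0, -0.08, 0, 0.02, 0, -0.08, 0, 0.02, 0, -0.08, 0, 0, 0, 0, 0])

```text
time_s: 20.62
position: [0.4823, 0.2751, 0.071]
tcp_rot: [[-0.99, 0.141, -0.007], [0.141, 0.99, -0.0], [0.007, -0.001, -1.0]]
force: [-7.7, 3.0, 7.6]
opening: 0.143
grasp_force: 30.0
```

```bash
cat >> h.py <<'E'
def edge2(im,ths=(-24,-18,-12,-6,0,6,12)):
    g=np.array(bot.read_state()['position'])+[0,0,.0187]
    for th in ths:
        t=np.radians(th); a=U*np.cos(t)-[0,0,np.sin(t)]; b=U*np.sin(t)+np.array([0,0,np.cos(t)])
        P=lambda x,w,z: proj('scene',g+x*a+z*b+w*N)[0].round(1).tolist()
        print(th,'handle end',P(.107,0,.008),'back far top',P(.106,.039,-.004),'side far end',P(.149,.039,-.004),'lip far',P(.173,.016,-.04),'lip near',P(.173,-.016,-.04),'ball in bowl',P(.14,0,-.023),P(.121,0,-.023))
    w=cv2.GaussianBlur(im,(0,0),.7).astype(int); w=(w[...,0]-w[...,2])[145:195:2,306:352:2]; print(w)
E
python3 - <<'E'
from h import *
st(); im,d=handle(); edge2(im)
E
```

```text
20.625 hv [-55.3   1.  -43.8] F [-7.7  3.   7.6] M [0.47 0.98 0.04]
tcp [0.4823 0.2751 0.071 ] hv [-55.3   0.9 -43.8] F [-6.9  3.5  6.4] t 20.675 yaw -8.1
handle n 16 pitch 72.7 at0 -46.8 x range 20.0 54.0
-24 handle end [321.5, 154.7] back far top [328.9, 153.1] side far end [339.6, 153.0] lip far [344.4, 166.2] lip near [338.9, 170.6] ball in bowl [332.0, 163.4] [327.3, 163.4]
-18 handle end [322.4, 157.8] back far top [329.5, 156.1] side far end [340.4, 157.3] lip far [344.4, 171.1] lip near [338.9, 175.6] ball in bowl [332.3, 167.4] [327.5, 166.8]
-12 handle end [323.1, 160.9] back far top [329.8, 159.1] side far end [340.7, 161.6] lip far [343.8, 175.8] lip near [338.4, 180.3] ball in bowl [332.2, 171.3] [327.3, 170.1]
-6 handle end [323.4, 164.0] back far top [329.8, 161.9] side far end [340.7, 165.6] lip far [342.8, 180.1] lip near [337.4, 184.7] ball in bowl [331.7, 174.9] [326.9, 173.2]
0 handle end [323.4, 166.9] back far top [329.5, 164.6] side far end [340.2, 169.5] lip far [341.2, 184.1] lip near [335.9, 188.6] ball in bowl [330.8, 178.3] [326.0, 176.1]
6 handle end [323
[... 2057 characters left out ...]
 12   5   2  31  22]
 [ -2   0   0   1   3   1   0   2   2   1   2   0   1   2   7  10  12  11
    2   1  30  20  -4]
 [ -2  -2  -2   0   1   2   0   2   1   1   1   2   0   1   1   1   5   3
   -2  14  13  -3  -3]
 [  0  -1  -2  -1   0   1   1   2   3   1   2   1   1   1   2   2   0  -2
   -1  -2  -2  -1  -5]
 [  0  -3  -1  -2  -1   0   1   1   2   2   2  -1   1   1   1   0  -1  -1
   -1   0  -1   0  -3]
 [  0   0  -1  -1   0  -1  -1   2   2   2   3   2   2   1  -1  -2  -2  -1
   -1   0  -1  -1   0]
 [ -1  -2  -2  -2  -1   0  -2  -1   0   0   0   1   0  -1  -2  -2  -2   0
    0  -1  -2  -2  -1]
 [ -3  -2  -2  -4  -2  -2  -2  -3   0  -1  -1  -2  -1  -1  -2  -1  -2  -2
    0   0  -2  -3  -2]]
```

Request:
apply_moves(plan=[0, 0, 0.06, 0, 0, 0, 0.12, 0, 0, 0, 0.12, 0, 0, 0, 0.06, 0, 0, 0, 0, 0])

```text
time_s: 21.3
position: [0.4834, 0.2743, 0.0887]
tcp_rot: [[-0.99, 0.141, -0.006], [0.141, 0.99, -0.001], [0.006, -0.002, -1.0]]
force: [-4.3, 0.1, -2.1]
opening: 0.141
grasp_force: 30.0
```

Run:
```python
from h import *
st(); im,d=handle(); edge2(im,(-20,-14,-8))
```

```text
21.3 hv [-54.2   0.2 -26.1] F [-4.3  0.1 -2.1] M [ 0.03  0.84 -0.03]
tcp [0.4834 0.2742 0.0887] hv [-54.1   0.2 -26.1] F [-5.3  0.3 -1.2] t 21.35 yaw -8.1
handle n 21 pitch 84.4 at0 -229.6 x range 20.0 45.0
-20 handle end [322.8, 152.5] back far top [330.1, 150.9] side far end [341.0, 151.6] lip far [345.4, 165.3] lip near [339.9, 169.7] ball in bowl [333.0, 161.9] [328.2, 161.5]
-14 handle end [323.6, 155.7] back far top [330.4, 153.9] side far end [341.5, 155.9] lip far [345.0, 170.1] lip near [339.5, 174.6] ball in bowl [333.1, 165.9] [328.2, 164.9]
-8 handle end [324.0, 158.8] back far top [330.5, 156.8] side far end [341.6, 160.1] lip far [344.1, 174.7] lip near [338.6, 179.2] ball in bowl [332.7, 169.6] [327.8, 168.1]
[[100 101  99  90  38  18  26   5   1   3   3   2   2   3   4  15  76  57
   36  15  12  10  12]
 [102  98  86  28  17  27  20   3   3   3   2   3   2   2   2  15  89 105
   96  79  59  35  15]
 [100  86  26  17  26  21   5   4   2   3   2   3   2   3   3   8  39  86
   97  99 103  99  89]
 [ 76  30  17  27  22   4   7   7   2   3   3   3   3   2   2   7  14  37
 
[... 1359 characters left out ...]
 11   5   2  31  22]
 [ -3  -2  -2   2   2   2   2   3   1   1   1   1   1   1   7  10  13  10
    2   2  32  21  -3]
 [ -1  -1  -2   1   1   1   1   2   1   2   1   2   2   1   1   2   4   4
    0  16  11  -2  -2]
 [ -2  -2  -2  -2  -2   2   2   3   2   2   1   2   2   1   2   2   0  -1
   -3  -2  -2   0  -4]
 [ -2   0  -1  -1  -1   0   1   0   1   2   2   1   1   3   1  -1   1  -1
   -1  -3   0  -1  -2]
 [ -1   0  -2  -2  -2  -2   0   2   2   1   2   2   2   1  -1  -2  -1  -2
   -2  -2  -1  -1   0]
 [ -3  -2  -3  -1   0  -1  -2   0   0   0   2   1   0   0   0  -1  -3  -2
   -1  -4   0   0   0]
 [ -3  -2  -1  -3  -2   0  -1  -2  -2   0  -2  -1   0  -1   0  -1  -1   1
    0   0  -2  -1  -1]]
```

Request:
apply_moves(plan=[-0.06, 0.01, 0, 0, -0.12, 0.02, 0, 0, -0.18, 0.02, 0, 0, -0.18, 0.03, 0, 0, -0.12, 0.02, 0, 0, -0.06, 0.01, 0, 0, 0, 0, 0, 0])

```text
time_s: 22.22
position: [0.4498, 0.2806, 0.0896]
tcp_rot: [[-0.99, 0.14, 0.0], [0.14, 0.99, 0.0], [-0.0, 0.0, -1.0]]
force: [0.3, -0.4, -1.9]
opening: 0.146
grasp_force: 30.0
```

Run:
```python
from h import *
st(); im,d=handle(); edge2(im,(-20,-14,-8))
```

```text
22.225 hv [-88.3   1.8 -25.2] F [ 0.3 -0.4 -1.9] M [0.03 0.05 0.  ]
tcp [0.4501 0.2806 0.0896] hv [-88.    1.9 -25.2] F [-0.3 -0.1 -1.2] t 22.275 yaw -8.1
handle n 65 pitch 13.3 at0 8.5 x range 23.0 73.0
-20 handle end [314.6, 148.3] back far top [321.9, 146.8] side far end [332.5, 147.3] lip far [336.7, 160.8] lip near [331.2, 165.1] ball in bowl [324.6, 157.5] [319.9, 157.1]
-14 handle end [315.4, 151.4] back far top [322.3, 149.8] side far end [333.1, 151.7] lip far [336.4, 165.6] lip near [330.9, 170.0] ball in bowl [324.7, 161.5] [319.9, 160.5]
-8 handle end [315.8, 154.5] back far top [322.4, 152.7] side far end [333.2, 155.8] lip far [335.6, 170.2] lip near [330.1, 174.5] ball in bowl [324.4, 165.2] [319.6, 163.7]
[[100 100  98  91  38  18  26   5   2   3   2   2   2   3   3  14  76  58
   35  14  12  11  13]
 [ 99 100  86  29  17  27  20   3   3   3   3   3   2   1   1  15  89 105
   96  77  58  34  16]
 [ 69  69  27  16  26  23   4   1   3   3   3   3   2   3   4   9  39  86
   95  99 101  99  88]
 [ 33  17  11  24  21   3   0   2   1   1   0   2   3   2   2   8  13  37
   8
[... 1356 characters left out ...]
 11   5   2  31  21]
 [ -2  -1  -1  -1   1   2   1   5  20  25  23  25  34  36  32  17  10  11
    2   2  31  21  -3]
 [ -1  -2  -1   0   0   1   2   1   1   7   4  21  32  34  31  14   5   2
   -1  15  12  -2  -3]
 [ -2  -2  -2  -2   0   1   1   1   1   1   2   9  25  28  22   4  -1  -1
   -1   0  -2  -1  -4]
 [ -1   1  -1  -2   0   0   1   1   2   2   3   0   6  10   5   0  -1  -1
   -1  -2  -1  -1  -1]
 [ -1  -2  -1  -2  -2  -2   0   2   1   1   2   1   2   1  -1  -2   0   0
   -2  -2  -1  -2  -1]
 [ -2  -3  -2   0  -2  -2  -2   0   0   0   1   0  -1   0  -1   0  -2  -2
   -1  -1  -1  -2  -2]
 [ -1   0  -1  -2  -3  -2  -1  -2  -2  -1  -1  -1  -3   1  -2  -1  -1  -2
   -1  -2   0  -2  -1]]
```

Request:
apply_moves(plan=[-0.05, -0.02, 0.05, 0, -0.1, 0, 0.05, 0, -0.2, 0.02, 0, 0, -0.3, 0.04, 0, 0, -0.4, 0.06, 0, 0, -0.4, 0.06, 0, 0, -0.4, 0.06, 0, 0, -0.35, 0.05, 0, 0, -0.25, 0.03, 0, 0, -0.15, 0.02, 0, 0, -0.05, 0, 0, 0, 0, 0, 0, 0])

```text
time_s: 23.78
position: [0.3178, 0.2966, 0.0946]
tcp_rot: [[-0.99, 0.14, 0.001], [0.14, 0.99, 0.0], [-0.001, 0.0, -1.0]]
force: [-1.0, -0.7, -2.0]
opening: 0.147
grasp_force: 30.0
```

```bash
cat >> h.py <<'E'
def inbowl(th,n='scene'):
    "warm (wood-ball coloured) pixels near the predicted ball spot"
    im,d=bot.capture(n); C=cloud(n,d); s=bot.read_state(); R=np.array(s['tcp_rot']); g=np.array(s['position'])+[0,0,.0187]
    u=np.array([R[1,1],-R[0,1],0]); u*=np.sign(u[0]) if abs(u[0])>.3 else -np.sign(u[1]); n_=np.array([-u[1],u[0],0]); t=np.radians(th)
    a=u*np.cos(t)+np.array([0,0,np.sin(t)]); b=-u*np.sin(t)+np.array([0,0,np.cos(t)])
    q=(C-g); X=np.stack([q@a,q@n_,q@b],-1)*1000; i=im.astype(int)
    k=(X[...,0]>100)&(X[...,0]<185)&(abs(X[...,1])<45)&(X[...,2]>-45)&(X[...,2]<10)
    w=k&(i[...,0]-i[...,2]>25); print('bowl px',k.sum(),'ball px',w.sum(),'at',X[w].mean(0).round(0) if w.any() else None)
E
python3 - <<'E'
from h import *
st(); im,d=handle(); inbowl(13)
E
```

```text
23.775 hv [-221.2   -0.7  -20.2] F [-1.  -0.7 -2. ] M [-0.02  0.02  0.04]
tcp [0.318  0.2966 0.0946] hv [-221.    -0.6  -20.2] F [ 1.2  0.6 -2.2] t 23.825 yaw -8.1
handle n 86 pitch 9.8 at0 10.1 x range 22.0 110.0
bowl px 293 ball px 78 at [124.  -2. -20.]
```

Request:
apply_moves(plan=[0, 0, 0.3, 0, 0, 0, 0.6, 0, 0, 0, 0.8, 0, 0, 0, 0.7, 0, 0, 0, 0.4, 0, 0, 0, 0.2, 0, 0, 0, 0, 0])

```text
time_s: 24.75
position: [0.3176, 0.2965, 0.2447]
tcp_rot: [[-0.99, 0.141, 0.001], [0.141, 0.99, 0.0], [-0.001, 0.001, -1.0]]
force: [-0.0, 0.4, -1.5]
opening: 0.14
grasp_force: 30.0
```

Request:
apply_moves(plan=[0.15, -0.18, 0, 0.02, 0.31, -0.37, 0, 0.05, 0.46, -0.55, 0, 0.07, 0.56, -0.68, 0, 0.09, 0.61, -0.74, 0, 0.1, 0.61, -0.74, 0, 0.1, 0.61, -0.74, 0, 0.1, 0.56, -0.68, 0, 0.09, 0.46, -0.55, 0, 0.07, 0.36, -0.43, 0, 0.06, 0.26, -0.31, 0, 0.04, 0.15, -0.18, 0, 0.02])

```text
time_s: 26.25
position: [0.5724, -0.0121, 0.2435]
tcp_rot: [[-1.0, 0.0, -0.002], [0.0, 1.0, 0.0], [0.002, 0.0, -1.0]]
force: [0.4, 1.1, -1.6]
opening: 0.145
grasp_force: 30.0
```

Run:
```python
from h import *
st(); im,d=handle(); inbowl(10)
```

```text
26.25 hv [  73.9 -270.9  128.7] F [ 0.4  1.1 -1.6] M [ 0.02  0.02 -0.01]
tcp [ 0.5735 -0.0129  0.2439] hv [  75.  -271.6  129.1] F [-0.1 -1.3 -2.1] t 26.3 yaw -0.0
handle n 177 pitch 12.3 at0 8.6 x range 21.0 100.0
bowl px 611 ball px 90 at [114.  -5.  -8.]
```

Request:
apply_moves(plan=[0, 0, -0.3, 0, 0, 0, -0.6, 0, 0, 0, -0.8, 0, 0, 0, -0.8, 0, 0, 0, -0.6, 0, 0, 0, -0.4, 0, 0, 0, -0.2, 0, 0, 0, 0, 0])

```text
time_s: 27.35
position: [0.5715, -0.0104, 0.0589]
tcp_rot: [[-1.0, -0.001, -0.002], [-0.001, 1.0, 0.0], [0.002, 0.0, -1.0]]
force: [0.2, -0.2, -0.1]
opening: 0.143
grasp_force: 30.0
```

Request:
apply_moves(plan=[0, 0, -0.2, 0, 0, 0, -0.2, 0, 0, 0, -0.1, 0, 0, 0, -0.05, 0, 0, 0, 0, 0])

```text
time_s: 27.98
position: [0.5768, -0.0117, 0.0337]
tcp_rot: [[-1.0, 0.0, 0.009], [0.0, 1.0, -0.001], [-0.009, -0.001, -1.0]]
force: [4.0, 0.2, 4.6]
opening: 0.147
grasp_force: 30.0
```

Run:
```python
from h import *
st(); im,d=handle(); inbowl(5)
```

```text
27.975 hv [  78.1 -270.   -81.1] F [4.  0.2 4.6] M [ 0.1  -0.46 -0.02]
tcp [ 0.5765 -0.0118  0.0337] hv [  77.8 -270.1  -81.1] F [3.2 1.  5.4] t 28.025 yaw 0.0
handle n 126 pitch 7.7 at0 6.8 x range 21.0 109.0
bowl px 470 ball px 72 at [113.  -6. -10.]
```

Request:
apply_moves(plan=[0, 0, -0.08, 0, 0, 0, 0, 0])

```text
time_s: 28.32
position: [0.5744, -0.0116, 0.0289]
tcp_rot: [[-1.0, -0.001, 0.004], [-0.001, 1.0, -0.001], [-0.004, -0.001, -1.0]]
force: [4.2, -0.8, 4.9]
opening: 0.145
grasp_force: 30.0
```

Run:
```python
from h import *
st(); im,d=handle(); inbowl(3)
```

```text
28.325 hv [  75.8 -270.2  -85.9] F [ 4.2 -0.8  4.9] M [-0.09 -0.44  0.  ]
tcp [ 0.574  -0.0115  0.0288] hv [  75.4 -270.1  -86. ] F [ 4.2 -0.9  3.8] t 28.375 yaw 0.0
handle n 127 pitch -0.2 at0 11.1 x range 20.0 109.0
bowl px 482 ball px 71 at [112.  -6. -14.]
```

Request:
apply_moves(plan=[0, 0, 0.15, 0, 0, 0, 0.3, 0, 0, 0, 0.4, 0, 0, 0, 0.35, 0, 0, 0, 0.2, 0, 0, 0, 0.05, 0])

```text
time_s: 29.18
position: [0.5724, -0.011, 0.1014]
tcp_rot: [[-1.0, -0.001, 0.001], [-0.001, 1.0, -0.0], [-0.001, -0.0, -1.0]]
force: [0.3, 0.4, -1.8]
opening: 0.147
grasp_force: 30.0
```

Run:
```python
from h import *
st(); im,d=handle(); inbowl(2)
```

```text
29.175 hv [  73.7 -269.9  -13.4] F [ 0.3  0.4 -1.8] M [0.02 0.1  0.04]
tcp [ 0.5723 -0.011   0.1011] hv [  73.6 -269.9  -13.7] F [-0.1  0.9 -2.1] t 29.225 yaw 0.0
handle n 155 pitch 1.5 at0 10.9 x range 20.0 111.0
bowl px 516 ball px 85 at [118.  -2. -12.]
```

Request:
apply_moves(plan=[-0.02, -0.1, 0, 0, -0.05, -0.25, 0, 0, -0.08, -0.4, 0, 0, -0.11, -0.5, 0, 0, -0.13, -0.55, 0, 0, -0.14, -0.55, 0, 0, -0.15, -0.55, 0, 0, -0.15, -0.5, 0, 0, -0.15, -0.45, 0, 0, -0.14, -0.4, 0, 0, -0.13, -0.35, 0, 0, -0.1, -0.3, 0, 0])

```text
time_s: 30.78
position: [0.5043, -0.2572, 0.1005]
tcp_rot: [[-1.0, -0.0, -0.0], [-0.0, 1.0, 0.0], [0.0, 0.0, -1.0]]
force: [0.5, -0.3, -0.4]
opening: 0.142
grasp_force: 30.0
```

Request:
apply_moves(plan=[-0.07, -0.2, 0, 0, -0.04, -0.1, 0, 0, -0.02, 0, 0, 0, 0, 0, 0, 0])

```text
time_s: 31.28
position: [0.4983, -0.2703, 0.1005]
tcp_rot: [[-1.0, -0.001, -0.0], [-0.001, 1.0, 0.001], [0.0, 0.001, -1.0]]
force: [0.9, 0.6, -2.8]
opening: 0.141
grasp_force: 30.0
```

Run:
```python
from h import *
st(); im,d=handle(); inbowl(2)
```

```text
31.275 hv [  36.4 -537.   -14.3] F [ 0.9  0.6 -2.8] M [ 0.01  0.04 -0.02]
tcp [ 0.4984 -0.2704  0.1005] hv [  36.5 -537.   -14.3] F [ 0.3  0.4 -1.9] t 31.325 yaw 0.1
handle n 188 pitch 1.9 at0 13.9 x range 20.0 112.0
bowl px 731 ball px 136 at [116.   8.  -9.]
```

Request:
apply_moves(plan=[-1, 0, 0, 0, -1, 0, 0, 0, -1, 0, 0, 0, -0.5, 0, 0, 0, 0, 0, 0, 0, 0, 0, 0, 0])

```text
time_s: 32.12
position: [0.3246, -0.2719, 0.1008]
tcp_rot: [[-1.0, -0.001, 0.002], [-0.001, 1.0, -0.002], [-0.002, -0.002, -1.0]]
force: [0.3, -0.2, -2.1]
opening: 0.145
grasp_force: 30.0
```

Run:
```python
from h import *
st(); im,d=handle(); inbowl(2)
C=cloud('scene',d); i=im.astype(int)
k=(np.hypot(C[...,0]-.577,C[...,1]+.27)<.068)&(C[...,2]<.06)&(i[...,0]-i[...,2]>25); print('dish warm',k.sum(),C[k].mean(0) if k.any() else 0)
for n in ('scene',): print([(round(r['p'],2),(np.array(r['xy'])*[512,384]).round()) for r in bot.pinpoint(n,'ball0_center')])
print(proj('scene',[.577,-.27,.02]))
```

```text
32.125 hv [-135.4 -562.8  -14. ] F [ 0.3 -0.2 -2.1] M [ 0.07  0.05 -0.03]
tcp [ 0.3247 -0.2719  0.1008] hv [-135.3 -562.7  -14. ] F [-0.2  1.  -2. ] t 32.175 yaw 0.1
handle n 207 pitch -44.1 at0 78.6 x range 20.0 102.0
bowl px 546 ball px 31 at [133.  22.  -5.]
dish warm 286 [ 0.60810572 -0.30125195  0.01324104]
[(0.56, array([225., 295.]))]
[[224.24750501 289.72206181]]
```

Run:
```python
from h import *
im0=cv2.imread('pics/scene0.png')[...,::-1]; d0=np.load('scene0.npy'); im,d=bot.capture('scene')
for I,D in((im0,d0),(im,d)):
    C=cloud('scene',D); i=I.astype(int)
    m=(np.hypot(C[...,0]-.577,C[...,1]+.27)<.068)&(C[...,2]<.06)
    for T in(25,50,70):
        k=m&(i[...,0]-i[...,2]>T); print(T,k.sum(),C[k].mean(0).round(3) if k.any() else 0,C[k][:,2].max().round(3) if k.any() else 0)
g=np.array(bot.read_state()['position'])+[0,0,.0187]
for q in([.12,0,-.023],[.15,0,-.023],[.173,0,-.03]):
    u,v=proj('scene',g+q)[0].round().astype(int); print(q,u,v,im[v-2:v+3:2,u-2:u+3:2].tolist())
u,v=225,293; print(im[v-9:v+10:3,u-9:u+10:3,0].astype(int)-im[v-9:v+10:3,u-9:u+10:3,2])
h=hull
inbowl(2)
print(bot.outline_of('scene','ball0')[:0], [(round(r['p'],2),(np.array(r['xy'])*[512,384]).round(),r['mask'].sum()) for r in bot.outline_of('scene','ball0')])
```

```text
25 170 [ 0.611 -0.311  0.002] 0.033
50 159 [ 0.613 -0.311  0.002] 0.006
70 147 [ 0.613 -0.312  0.002] 0.006
25 296 [ 0.597 -0.3    0.013] 0.041
50 258 [ 0.601 -0.301  0.012] 0.041
70 231 [ 0.603 -0.302  0.012] 0.041
[0.12, 0, -0.023] 182 249 [[[159, 154, 146], [162, 155, 145], [162, 156, 145]], [[163, 157, 146], [159, 153, 143], [160, 153, 145]], [[162, 154, 145], [162, 154, 147], [161, 157, 145]]]
[0.15, 0, -0.023] 190 254 [[[163, 156, 148], [165, 160, 149], [163, 162, 153]], [[161, 157, 145], [165, 160, 153], [161, 157, 150]], [[160, 156, 148], [162, 155, 147], [158, 155, 150]]]
[0.173, 0, -0.03] 198 260 [[[203, 159, 111], [214, 165, 114], [213, 167, 118]], [[213, 166, 116], [207, 161, 113], [213, 166, 116]], [[215, 166, 120], [216, 168, 116], [218, 170, 119]]]
[[ 19  17  15  15  19  15  16]
 [ 17  98  89  33  17  17  17]
 [ 86 106  96  79  15  19  17]
 [ 61  99  94  68  18  19  17]
 [ 21  65  70  18  20  19  15]
 [ 17  20  20  17  19  18  19]
 [ 20  19  22  18  20  18  17]]
bowl px 548 ball px 30 at [133.  17.  -5.]
[] [(0.69, array([222., 288.]), np.int64(90))]
```

Request:
apply_moves(plan=[0, 0, 0.8, 0, 0.3, 0.3, 0, 0, 0.6, 0.62, 0, 0, 0.6, 0.62, 0, 0, 0.6, 0.62, 0, 0, 0.6, 0.62, 0, 0, 0.6, 0.62, 0, 0, 0.6, 0.62, 0, 0, 0.6, 0.62, 0, 0, 0.4, 0.45, 0, 0.02, 0.1, 0.12, 0, 0.03, 0, 0, 0, 0])

```text
time_s: 33.98
position: [0.5727, -0.0103, 0.1401]
tcp_rot: [[-1.0, -0.01, -0.001], [-0.01, 1.0, -0.0], [0.001, -0.0, -1.0]]
force: [0.3, 0.2, -1.7]
opening: 0.151
grasp_force: 30.0
```

Request:
apply_moves(plan=[0, 0, -0.5, 0, 0, 0, -0.8, 0, 0, 0, -0.4, 0, 0, 0, 0, 0])

```text
time_s: 34.48
position: [0.571, -0.0113, 0.054]
tcp_rot: [[-1.0, -0.008, -0.005], [-0.008, 1.0, 0.001], [0.005, 0.001, -1.0]]
force: [-0.4, 0.2, -1.4]
opening: 0.146
grasp_force: 30.0
```

Run:
```python
from h import *
st(); im,d=handle()
```

```text
34.475 hv [  72.3 -270.4  -60.8] F [-0.4  0.2 -1.4] M [ 0.01  0.   -0.05]
tcp [ 0.5722 -0.0114  0.0552] hv [  73.6 -270.3  -59.6] F [ 0.5 -0.1 -1.8] t 34.525 yaw 0.5
handle n 122 pitch 4.7 at0 5.0 x range 21.0 110.0
```

Descend to contact and settle level.

Request:
apply_moves(plan=[0.02, 0, -0.3, 0, 0.02, 0, -0.2, 0, 0, 0, -0.1, 0, 0, 0, 0, 0, 0, 0, 0, 0])

```text
time_s: 35.15
position: [0.576, -0.0106, 0.0259]
tcp_rot: [[-1.0, -0.01, 0.001], [-0.01, 1.0, -0.0], [-0.001, -0.0, -1.0]]
force: [1.6, 0.2, 2.4]
opening: 0.146
grasp_force: 30.0
```

Run:
```python
from h import *
st(); im,d=handle()
```

```text
35.15 hv [  77.2 -269.   -88.9] F [1.6 0.2 2.4] M [ 0.02 -0.21 -0.01]
tcp [ 0.5758 -0.0106  0.0259] hv [  77.  -269.   -88.9] F [ 1.9 -0.1  1.2] t 35.2 yaw 0.6
handle n 119 pitch -0.3 at0 9.3 x range 21.0 92.0
```

Request:
apply_moves(plan=[0, 0, -0.02, 0, 0, 0, 0, 0, 0, 0, 0, 0])

```text
time_s: 35.58
position: [0.5759, -0.0106, 0.0257]
tcp_rot: [[-1.0, -0.01, 0.002], [-0.01, 1.0, -0.0], [-0.002, -0.0, -1.0]]
force: [1.0, 0.7, 7.8]
opening: 0.145
grasp_force: 30.0
```

Request:
apply_moves(plan=[0, 0, 0, 0, 0, 0, 0, 0, 0, 0, 0, 0, 0, 0, 0, 0], grip=-0.3)

```text
time_s: 36.08
position: [0.5749, -0.0104, 0.0242]
tcp_rot: [[-1.0, -0.009, -0.001], [-0.009, 1.0, 0.0], [0.001, 0.0, -1.0]]
force: [-0.1, -1.1, 0.1]
opening: 0.513
grasp_force: 0.0
```

Request:
apply_moves(plan=[0, 0, 0.2, 0, 0, 0, 0.5, 0, 0, 0, 0.9, 0, 0, 0, 0.9, 0, 0, 0, 0.9, 0, -0.5, 0, 0.5, 0, -0.8, 0, 0, 0, -0.8, 0, 0, 0, 0, 0, 0, 0])

```text
time_s: 37.2
position: [0.4666, -0.0097, 0.2199]
tcp_rot: [[-1.0, -0.009, -0.003], [-0.009, 1.0, 0.001], [0.003, 0.001, -1.0]]
force: [0.0, -0.2, 0.1]
opening: 0.65
grasp_force: 0.0
```

Run:
```python
from h import *
st(); im,d=bot.capture('scene'); C=cloud('scene',d); i=im.astype(int)
# handle height along its length, at table frame
a=i; m=(a.sum(2)<260)&(a[...,0]>a[...,2]+18)&(abs(C[...,1]+.011)<.03)&(C[...,0]>.5)&(C[...,0]<.7)
P=C[m]; print(m.sum(),'x',P[:,0].min().round(3),P[:,0].max().round(3),'z~x',np.polyfit(P[:,0],P[:,2],1).round(3),P[:,2].mean().round(3),'y~x',np.polyfit(P[:,0],P[:,1],1).round(3))
d0=np.load('scene0.npy'); C0=cloud('scene',d0); i0=cv2.imread('pics/scene0.png')[...,::-1].astype(int)
m0=(i0.sum(2)<260)&(i0[...,0]>i0[...,2]+18)&(abs(C0[...,1]+.011)<.03)&(C0[...,0]>.5)&(C0[...,0]<.7);P=C0[m0]
print('start',m0.sum(),'x',P[:,0].min().round(3),P[:,0].max().round(3),'z~x',np.polyfit(P[:,0],P[:,2],1).round(3),P[:,2].mean().round(3))
# changed pixels between start and now
df=np.abs(i-i0).sum(2)>60; n,l,s_,c=cv2.connectedComponentsWithStats(df.astype(np.uint8))
print([(s_[k,4],c[k].round().tolist()) for k in range(1,n) if s_[k,4]>15])
t=bot.outline_of('scene','ball0'); print([(round(r['p'],2),(np.array(r['xy'])*[512,384]).round().tolist(),int(r['mask'].sum())) for r in t])
```

```text
37.2 hv [ -31.2 -283.3  105.1] F [ 0.  -0.2  0.1] M [0.08 0.   0.04]
240 x 0.5 0.668 z~x [-0.127  0.129] 0.054 y~x [ 0.002 -0.017]
start 248 x 0.52 0.676 z~x [0.002 0.05 ] 0.051
[(np.int32(4012), [122.0, 49.0]), (np.int32(11547), [228.0, 65.0]), (np.int32(125), [156.0, 87.0]), (np.int32(16), [131.0, 103.0]), (np.int32(357), [137.0, 122.0]), (np.int32(43), [334.0, 177.0]), (np.int32(23), [321.0, 186.0]), (np.int32(126), [260.0, 222.0]), (np.int32(153), [305.0, 239.0]), (np.int32(23), [322.0, 235.0]), (np.int32(78), [327.0, 251.0]), (np.int32(113), [213.0, 283.0])]
[]
```

Run:
```python
from h import *
im,d=bot.capture('scene'); C=cloud('scene',d); i=im.astype(int)
m=(i.sum(2)<300)&(i[...,0]>i[...,2]+18)&(abs(C[...,1]+.011)<.025)&(C[...,2]<.08)&(C[...,2]>.03)&(C[...,0]>.5)&(C[...,0]<.69)
P=C[m]; print('handle',m.sum(),P[:,0].min().round(3),P[:,0].max().round(3),'z~x',np.polyfit(P[:,0]-.6,P[:,2],1).round(3),'y~x',np.polyfit(P[:,0]-.6,P[:,1],1).round(3))
g=(abs(i[...,0]-i[...,2])<25)&(i.sum(2)<520)&(C[...,0]>.64)&(C[...,0]<.77)&(abs(C[...,1]+.011)<.06)&(C[...,2]>-.01)&(C[...,2]<.07)
Q=C[g]; print('bowl',g.sum(),np.percentile(Q,[2,98],axis=0).round(3).tolist())
f=g&(abs(C[...,1]+.012)<.013)&(C[...,0]>.69); print('floor',f.sum(),np.polyfit(C[f][:,0]-.7,C[f][:,2],1).round(3))
w=(i[...,0]-i[...,2]>45)
u=np.zeros_like(w); u[268:306,195:252]=1; k=w&u&(np.hypot(C[...,0]-.577,C[...,1]+.27)<.072)&(C[...,2]>.008)&(C[...,2]<.045); v,x=np.where(k); print('ball',k.sum(),x.mean(),v.mean(),np.median(C[k],axis=0).round(3))
top,dt=bot.capture('top'); CT=cloud('top',dt); r=CT.reshape(-1,3); r=r[(r[:,0]>.47)&(r[:,0]<.69)&(r[:,1]>-.38)&(r[:,1]<-.17)&(r[:,2]>.042)&(r[:,2]<.06)]; print(cv2.minEnclosingCircle(r[:,:2].astype(np.float32)))
for n in('scene',):
  for gk in('scoop_grip','scoop_bowl','scoop','tray'): print(gk,[(round(q['p'],2),atz(n,np.array(q['xy'])*[512,384],{'scoop_grip':.045,'scoop_bowl':.023,'scoop':.005,'tray':0}[gk])[0].round(3)) for q in bot.pinpoint(n,gk)[:1]])
```

```text
handle 254 0.509 0.667 z~x [0.001 0.051] y~x [ 0.007 -0.015]
bowl 577 [[0.666, -0.05, 0.006], [0.732, 0.028, 0.043]]
floor 96 [-0.01  0.01]
ball 88 212.32954545454547 283.14772727272725 [ 0.545 -0.278  0.032]
((0.5770893692970276, -0.26925021409988403), 0.08101330697536469)
scoop_grip [(0.69, array([ 0.549, -0.013,  0.045]))]
scoop_bowl [(0.56, array([ 0.701, -0.019,  0.023]))]
scoop [(0.6, array([0.697, 0.002, 0.005]))]
tray [(0.67, array([0.634, 0.013, 0.   ]))]
```

```bash
python3 -c "
from rig import bot
print(bot.hand_in())"
```

```text
the job is handed in; nothing more can be done
None
```

The job is handed in: one ball is in the white dish, and the scoop is back in its tray, level and inside the rim. The other two balls are still in the jar and the dish has not moved. This rests on camera and depth measurements; the hand-in gave no verdict.

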